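# Feed the block to the depth stop with the push stick

### The arm

A 6-joint arm with a two-finger parallel gripper is mounted at the origin on the work surface. World frame = base frame: x ahead of the robot, y to its left, z up, the work surface at z = 0. Lengths are in m, angles in degrees, forces in N, time in s.
With the tool pointing down it reaches from about 0.25 to 0.725 m from the base axis. Payload 9.7 kg.
Tool frame: the origin (TCP) lies where the fingers leave the gripper's body, on its centre line; the fingertips stand 73 mm ahead of it and the grasp point (between the pads) lies 54 mm ahead of it; y points along the fingers, x is the direction in which the jaws open and shut, and the axes are right-handed (so a half turn about y gives the same grasp; the last joint's range is limited). The gripper opens to 85 mm and grips with 20 to 120 N. Pads are 22 mm wide; open, the fingers measure 114 mm over their backs; the gripper's body (76 mm by 85 mm) begins 54 mm behind the grasp point. The pads swing forward as they close: fully open they stand 13 mm farther back than shut.
Start: joints at [-77.063, 4.979, 10.078, 95.1, 0, 90], TCP at [0.123, -0.536, 0.304] pointing down, gripper open.
Joint ranges: [-179.16, 179.16], [-48.56, 103.87], [-65.8, 70.77], [-126.05, 130.52], [-82.76, 87.17], [-180, 180]. Speed limits (degrees/s): [127.2, 127.2, 147.25, 180, 180, 180].

### API

Orientations are given as [roll, pitch, yaw] about the fixed x, y, z axes, in that order (R = Rz(yaw) Ry(pitch) Rx(roll)).
In Python, from workcell import sensors, imaging, bot, models gives the robot as it stands.
- The arm moves only by the tool arm_command, never from a script. Its argument "rows" is one flat list of numbers, 7 for each row, row after row: the shift along the tool's x, y, z in cm, then the turn, a rotation vector about the tool's x, y, z in degrees, then the gripper's target within -1 to 1 (fully open at 1, half-way at 0, shut at -1). A call has 1 to 12 rows; each row is the pose to reach, as a shift and turn from the pose commanded when the call began, along the tool's axes at that moment; what a row does not reach only later rows make up. A row lasts 1/12 s, in which the tool goes at most 41.7 mm and 7.16 degrees, less where a joint would pass 70% of its speed; a pose out of reach is approached as far as the arm can. A call with a gripper value outside its range is refused whole. The fingers move at their own pace and stop on an object; "force" is the grip in N (left out, the last holds). Time passes only in rows, so rows that repeat a pose let the fingers close. It gives the time, the measured TCP pose, the force and the opening at its end, in the units of the state.
- sensors.get_obs(): the state, without advancing time (a new reading comes with each control period).
- imaging.camera(name): name is "scene" or "top" or "wrist"; returns a dict with "pixels" (400x640x3 uint8, blue, green, red), "z_map" (400x640 float32, m along the optical axis (not along the pixel's ray), 0 where there is no reading), "camera_matrix" (3x3 intrinsics, pixels), "world_from_camera" (4x4, takes a point from camera to world coordinates). Camera axes: x right, y up, looking along -z (the intrinsics and any distortion apply to the point x, -y, -z); pixel columns grow to the right and rows downward; lengths in m; the calibration is good to about 2 mm. The wrist camera is an equidistant fisheye: a pixel r from the principal point sees the ray r / f radians off the axis. A picture is of the moment at which its call begins.
- bot.job_done(): hands the job in, once; it reports no verdict.
Trained networks look in the newest picture that a camera, given by its name, has taken for a name from the list of things; names that differ only in an ending like _2 or _b are one class to them, and where a whole thing is asked for, a point or a joint stands for the part that bears it (a point fixed in the world has none). Each returns a list of dicts, best first, with "conf" (0 to 1); they miss things now and then, are a little off and sometimes report something else, mostly with a low value. They report only what shows in the picture. A call takes as long as a camera call. They do not tell look-alikes from the thing itself.
- models.search_frame(thing, camera): "extent" ([centre column, centre row, width, height] in pixels, round what is visible of it).
- models.spot_point(thing, camera): "location" ([column, row] in pixels: a listed point, or the origin of a listed thing).
The state is a dict: "time": time; "q": joint angles; "qd": joint speeds; "joint_efforts": joint torques, N m; "ee_pos": TCP position; "tcp_rot": TCP orientation; "wrist_force": force on the tool from outside, world axes, zero at the start; "torque": the same for the moment, N m; "opening": finger opening in m.
Only numpy, scipy, OpenCV 4.12 (cv2) and the standard library are available. Lean on these libraries where they do the work, as an engineer would, in place of code of your own. Each camera call takes 0.05 s, during which the arm holds its last target.

### The job

Lay the aluminium block in the jig's open loading bay, lengthways, and let go of it. Then use the push stick to feed it under the guard, past the sprung roller, until it meets the depth stop; hold it pressed firmly there for a moment, but do not shift the stop. Only the stick may touch the block once it is in the tunnel. Finish with the push stick lying flat in its tray, handle up, and leave everything else where it is.

Things in the scene. Friction and masses are not known exactly. Their poses are not given: they have to be found in the camera images.
- jig: Blue feed jig bolted to the bench: base 280 long, 100 wide, 30 high; a straight guide channel runs along its own +x, the feed direction, its flat floor at z 30 from x -100 to x 180. Origin: on the bench under the tunnel's mouth, on the channel's centre line; z up. From x -30 to 0 low walls close in from 36 to 27.5 wide. Lengths in mm.
- bay (a point): Middle of the loading bay's floor (jig x -65, z 30). The bay is open above and at its rear end, jig x -100 to -30, 36 wide between walls 8 thick that rise only 10 above the floor. The block goes here, its length along the jig's x. Lengths in mm.
- tunnel_mouth (a point): Middle of the tunnel's mouth at floor height (jig x 0, z 30). Tunnel: jig x 0 to 170, 27.5 wide, 34 high inside, walls 10 thick, clear fixed guard with yellow edges on top (top at z 68). Inside is the red depth stop pad, 8 thick; its setting is not measured: near face anywhere from jig x 105 to 145. Friction holds it up to about 18 N along the channel; pushed harder it slides away. Lengths in mm.
- roller (a point): Axis of the sprung rubber roller, at floor height (jig x 30), in the tunnel's +y wall: radius 14, it sticks 6 into the tunnel. The block needs up to about 8 N to pass it; it springs out again behind the block, before the block can reach the stop. A blade on the centre line clears it by 2 to 3 mm. Lengths in mm.
- block_centre (a point): Centre (half-way up) of the aluminium block to be fed: 50 long (its x), 24 wide (y), 30 high (z), 0.1 kg, two dark holes in the top, a dark groove along each side; starts on the bench. The same either end first. To clear the bay walls hold it by its upper 16. Lengths in mm.
- stick_handle (a point): Centre (half-way up) of the upright orange handle of the push stick: 46 long (x), 18 wide (y), 48 high (z). From it a wooden blade 10 wide, 14 high runs along the stick's +x; handle and blade have one flat common underside, 24 below this point. 0.1 kg, most of it in the handle. Lengths in mm.
- stick_tip (a point): Centre of the square front end of the push stick's blade: 235 ahead of the handle's centre along the stick's x and 7 above its underside. Lengths in mm.
- tray: Low grey tray in which the push stick lies: outside 330 (x) x 75 (y) x 14 high, walls 5; origin under its centre on the bench; inner floor 5 above the bench; fixed to the bench. Lengths in mm.
- end_cap: Bystander, leave alone: black plastic end cap, 40 x 40 x 18 mm.
- tape: Bystander, leave alone: blue tape roll, 90 mm across, 25 mm high.
- screwdriver: Bystander, leave alone: screwdriver lying down.
- hammer: Bystander, leave alone: hammer lying down.
- wrench: Bystander, leave alone: wrench lying down.
- jar: Bystander, leave alone: amber jar with black lid, 60 mm across, 60 mm high.
- square: Bystander, leave alone: steel try square lying flat, legs 100 and 140 mm.
Not all that is in view belongs to the job. Of the things that look like the part that bears block_centre, the larger one is meant.

How it is judged:
By the outcome, as a careful person would: the job done as asked, in the order asked, and still so for the second after the job is handed in, with the robot touching nothing.
It also fails if it takes over 72 s, if anything falls off the work surface, if the arm or the gripper's body presses on something with over 40 N, if the wrist force passes 120 N, or if a joint passes its speed limit or range.

## Working session

There is one attempt and no reset: what is moved stays moved. The work goes in short steps, Python scripts to look and compute and a tool call to move; the robot and the scene stay as the last step left them, time stands still between calls to the robot, and variables do not carry over. Pictures are saved under pics/ and viewed, and the job is handed in when it is done.

Besides the shell and the picture viewer there is one more tool, called after "Request:" in YAML: its name, and indented under it one key for each argument. arm_command: Moves the arm, as the interface text tells. Its arguments: {"type":"object","properties":{"rows":{"type":"array","items":{"type":"number"}},"force":{"type":"number"}},"required":["rows"]}

```bash
ls -la; mkdir -p pics
cat > h.py <<'E'
import numpy as np, cv2
from workcell import sensors, imaging, bot, models
E
python3 - <<'E'
from h import *
for c in ["scene","top","wrist"]:
    d=imaging.camera(c)
    cv2.imwrite(f"pics/{c}0.png",d["pixels"])
    np.savez(f"{c}0.npz",**d)
    print(c,d["camera_matrix"].tolist(),np.round(d["world_from_camera"],4).tolist())
print(sensors.get_obs())
for c in ["top","scene"]:
  imaging.camera(c)
  for t in ["jig","bay","tunnel_mouth","roller","block_centre","stick_handle","stick_tip","tray"]:
    print(c,t,[(np.round(r["location"],1).tolist(),round(r["conf"],2)) for r in models.spot_point(t,c)][:4])
E
```

```text
total 12
drwxr-xr-x  3 agent agent 4096 Dec  7 15:08 .
drwxr-xr-x 23 root  root  4096 Dec  7 15:08 ..
drwxr-xr-x  2 agent agent 4096 Dec  7 15:08 pics
scene [[419.0369694526924, 0.0, 323.75045335567745], [0.0, 419.0369694526924, 196.67598430364578], [0.0, 0.0, 1.0]] [[-0.8154, -0.4724, 0.3346, 0.9185], [0.5788, -0.6767, 0.455, 0.5093], [0.0115, 0.5647, 0.8252, 0.9999], [0.0, 0.0, 0.0, 1.0]]
top [[380.6199386689936, 0.0, 328.94847586203974], [0.0, 380.6199386689936, 196.38260003795307], [0.0, 0.0, 1.0]] [[-0.0281, 0.9814, -0.19, 0.3249], [-0.9995, -0.0301, -0.0076, -0.0364], [-0.0132, 0.1897, 0.9817, 1.15], [0.0, 0.0, 0.0, 1.0]]
wrist [[309.70691628693146, 0.0, 318.46885913709696], [0.0, 309.70691628693146, 197.73819859492704], [0.0, 0.0, 1.0]] [[0.224, 0.9312, 0.2877, 0.1969], [-0.9746, 0.2141, 0.0657, -0.5201], [-0.0004, -0.2951, 0.9555, 0.3735], [0.0, 0.0, 0.0, 1.0]]
{'time': 0.15, 'q': array([-7.70621717e+01,  5.00331056e+00,  1.00456443e+01,  9.50994341e+01,
        1.90258860e-04,  8.99980750e+01]), 'qd': array([-0.07507677,  0.01222177,  0.14354253, -0.00220928, -0.03466168,
  
[... 569 characters left out ...]
([271.5, 176.8], 0.8)]
top roller [([267.9, 183.1], 0.81)]
top block_centre [([341.7, 233.8], 0.7), ([329.0, 212.3], 0.58)]
top stick_handle []
top stick_tip [([422.8, 136.8], 0.92), ([417.6, 179.9], 0.3)]
top tray [([420.2, 180.5], 0.93), ([478.8, 177.9], 0.53)]
scene jig [([328.7, 262.1], 0.62)]
scene bay [([313.7, 239.2], 0.68), ([434.3, 227.3], 0.66)]
scene tunnel_mouth [([336.3, 255.8], 0.91)]
scene roller [([345.7, 256.9], 0.88), ([279.9, 126.0], 0.17)]
scene block_centre [([339.8, 172.7], 0.79), ([325.7, 196.3], 0.62), ([208.4, 168.2], 0.57)]
scene stick_handle [([276.7, 132.9], 0.91)]
scene stick_tip [([211.8, 164.1], 0.94), ([277.1, 129.1], 0.55)]
scene tray [([251.0, 150.5], 0.82)]
```

View pics/top0.png

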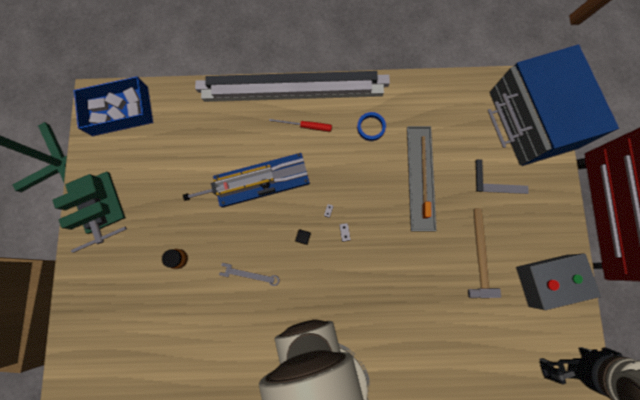

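View pics/scene0.png

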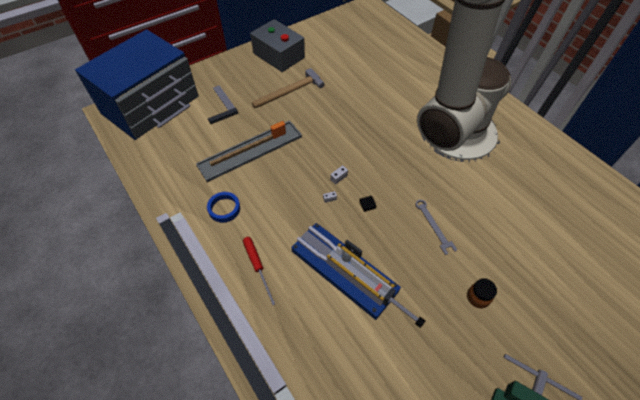

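View pics/wrist0.png

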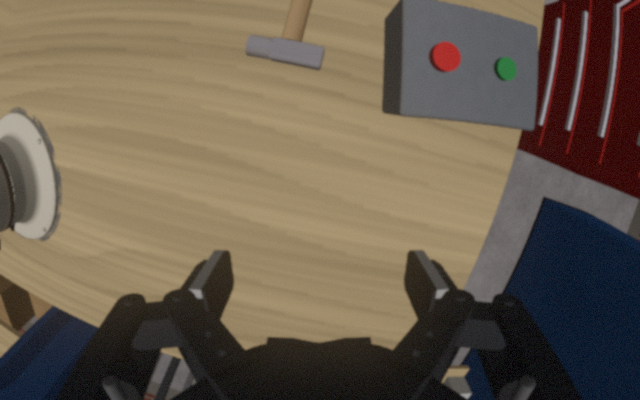

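```bash
cat >> h.py <<'E'
def cloud(d):
    z=d["z_map"]; K=d["camera_matrix"]; T=d["world_from_camera"]
    v,u=np.mgrid[0:z.shape[0],0:z.shape[1]]
    P=np.stack([(u-K[0,2])/K[0,0]*z,-(v-K[1,2])/K[1,1]*z,-z],-1)
    W=P@T[:3,:3].T+T[:3,3]; W[z==0]=np.nan
    return W
def ray(d,u,v,zw):
    K=d["camera_matrix"]; T=d["world_from_camera"]
    r=T[:3,:3]@np.array([(u-K[0,2])/K[0,0],-(v-K[1,2])/K[1,1],-1.]); o=T[:3,3]
    return o+r*(zw-o[2])/r[2]
def proj(d,P):
    K=d["camera_matrix"]; T=d["world_from_camera"]
    p=(np.atleast_2d(P)-T[:3,3])@T[:3,:3]
    return np.c_[K[0,0]*p[:,0]/-p[:,2]+K[0,2], K[1,1]*-p[:,1]/-p[:,2]+K[1,2]]
def crop(d,x0,y0,x1,y1,s,fn):
    cv2.imwrite(fn,cv2.resize(d["pixels"][y0:y1,x0:x1],None,fx=s,fy=s,interpolation=cv2.INTER_CUBIC))
E
python3 - <<'E'
from h import *
d=dict(np.load("top0.npz")); s=dict(np.load("scene0.npz"))
crop(d,180,140,360,260,4.4,"pics/topA.png")
crop(d,390,110,460,240,4.6,"pics/topB.png")
crop(s,280,150,440,340,3.1,"pics/scA.png")
crop(s,190,115,310,190,6.5,"pics/scB.png")
for n,c in (("top",d),("scene",s)):
    W=cloud(c); 
    if n=="top": pts=[(345,232),(329,211),(300,170),(345,250),(430,211),(424,160),(412,160),(277,180),(245,185)]
    else: pts=[(340,173),(330,196),(278,129),(240,155),(313,239)]
    for u,v in pts: print(n,u,v,np.round(W[v,u],3))
E
```

```text
top 345 232 [ 0.434 -0.072  0.03 ]
top 329 211 [ 0.499 -0.027  0.02 ]
top 300 170 [0.626 0.058 0.03 ]
top 345 250 [ 0.383 -0.071  0.001]
top 430 211 [ 0.486 -0.321  0.049]
top 424 160 [ 0.648 -0.323  0.02 ]
top 412 160 [ 0.655 -0.29   0.002]
top 277 180 [0.595 0.127 0.04 ]
top 245 185 [0.575 0.215 0.072]
scene 340 173 [ 0.437 -0.068  0.028]
scene 330 196 [ 0.508 -0.019  0.026]
scene 278 129 [ 0.499 -0.308  0.042]
scene 240 155 [ 0.637 -0.314  0.005]
scene 313 239 [0.627 0.069 0.031]
```

View pics/topA.png

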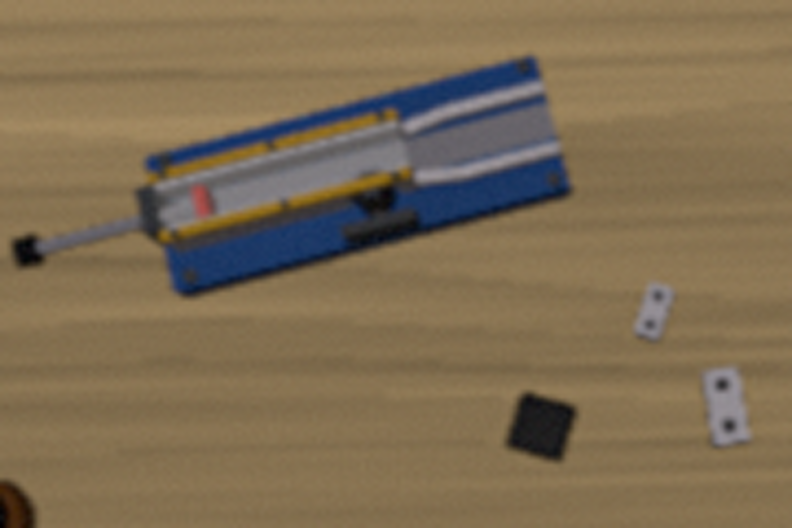

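View pics/topB.png

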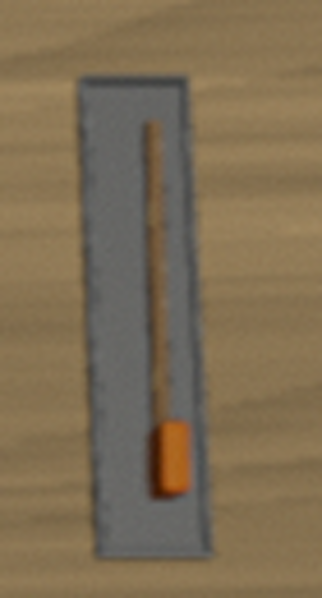

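View pics/scA.png

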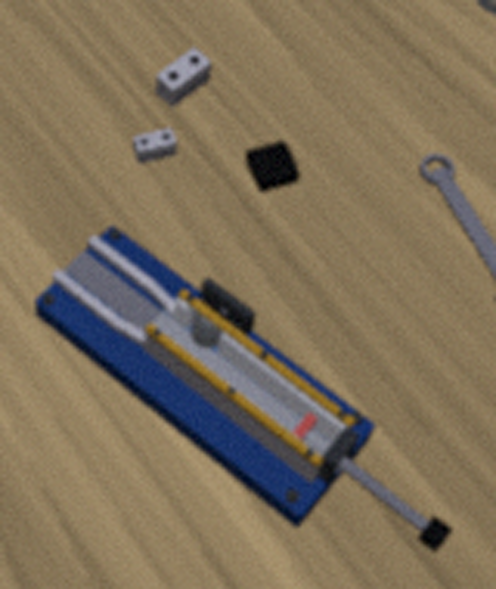

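View pics/scB.png

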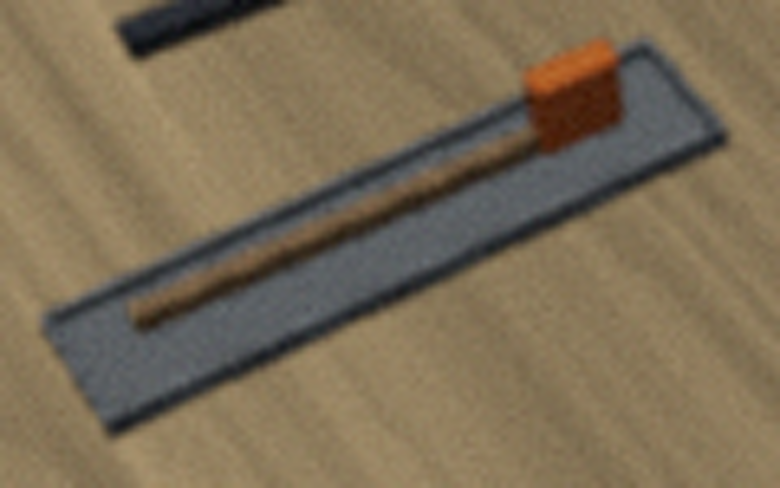

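```bash
cat >> h.py <<'E'
def rect(d,cx,cy,yaw,zw,L,Wd,res=0.5):
    """rectified view: columns along +x local, rows downward = -y local; mm/px=res; L,Wd half sizes mm"""
    yaw=np.radians(yaw); e=np.array([np.cos(yaw),np.sin(yaw),0]); n=np.array([-e[1],e[0],0])
    c=np.array([cx,cy,zw])
    src=[];dst=[]
    for a,b in((-L,Wd),(L,Wd),(L,-Wd),(-L,-Wd)):
        src.append(proj(d,c+e*a/1e3+n*b/1e3)[0]); dst.append([(a+L)/res,(Wd-b)/res])
    H=cv2.getPerspectiveTransform(np.float32(src),np.float32(dst))
    return cv2.warpPerspective(d["pixels"],H,(int(2*L/res),int(2*Wd/res)),flags=cv2.INTER_CUBIC)
E
python3 - <<'E'
from h import *
d=dict(np.load("top0.npz")); s=dict(np.load("scene0.npz"))
for n,c in (("top",d),("scene",s)):
    im=c["pixels"].astype(int); W=cloud(c)
    b,g,r=im[...,0],im[...,1],im[...,2]
    # jig blue: rect to z=30
    R=rect(c,0.59,0.13,0,0.03,250,250,0.5)
    hsv=cv2.cvtColor(R,cv2.COLOR_BGR2HSV)
    m=((hsv[...,0]>95)&(hsv[...,0]<125)&(hsv[...,1]>110)).astype(np.uint8)
    m[:, :]=cv2.morphologyEx(m,cv2.MORPH_OPEN,np.ones((5,5)))
    nl,lab,st,ce=cv2.connectedComponentsWithStats(m)
    cn=[]
    for i in range(1,nl):
        if st[i,4]>2000: print(n,"blue",st[i],ce[i]); 
    k=max(range(1,nl),key=lambda i:st[i,4] if abs(ce[i][0]-500)<200 else 0)
    keep=np.isin(lab,[i for i in range(1,nl) if st[i,4]>800 and abs(ce[i][0]-ce[k][0])<200 and abs(ce[i][1]-ce[k][1])<300])
    ys,xs=np.nonzero(keep)
    rr=cv2.minAreaRect(np.float32(np.c_[xs,ys])); bx=cv2.boxPoints(rr)
    print(n,"jig rect mm",np.array(rr[1])/2,"c",0.59+(rr[0][0]/2-250)/1e3,0.13+(250-rr[0][1]/2)/1e3,"ang",rr[2])
    print(np.round(np.c_[0.59+(bx[:,0]/2-250)/1e3,0.13+(250-bx[:,1]/2)/1e3],4).tolist())
    R2=cv2.drawContours(R.copy(),[np.intp(bx)],0,(0,255,0),1); cv2.imwrite(f"pics/jr_{n}.png",R2[:, :][100:,:800] if 0 else cv2.resize(R2,(600,600)))
    # block
    R=rect(c,0.435,-0.07,0,0.03,60,60,0.25)
    g=cv2.cvtColor(R,cv2.COLOR_BGR2HSV)
    cv2.imwrite(f"pics/br_{n}.png",R)
    R=rect(c,0.49,-0.315,0,0.053,60,60,0.25); 
    hsv=cv2.cvtColor(R,cv2.COLOR_BGR2HSV)
    cv2.imwrite(f"pics/hr_{n}.png",R)
a=np.hstack([cv2.imread(f"pics/{k}.png")[:400,:400] for k in ("br_top","br_scene")]); cv2.imwrite("pics/br.png",a)
E
```

```text
top blue [  549   145   130   510 10578] [619.47220647 442.92900359]
top blue [  365   148   120   274 14705] [420.02638558 282.16490989]
top blue [  425   421   113   273 12235] [486.46775644 569.77270127]
top jig rect mm [275.18157959  99.92979431] c 0.6004804687499999 0.17752566528320313 ang 76.48848724365234
[[0.5198000073432922, 0.2996000051498413], [0.6169000267982483, 0.3230000138282776], [0.6812000274658203, 0.055399999022483826], [0.5839999914169312, 0.032099999487400055]]
scene blue [  492   110   206   550 35001] [604.49004314 375.90060284]
scene blue [ 454  499   78  194 5187] [496.09253904 601.02352034]
scene jig rect mm [278.92849731 104.79967499] c 0.6086989746093749 0.17869424438476564 ang 76.47286224365234
[[0.5250999927520752, 0.3019999861717224], [0.6269999742507935, 0.3264999985694885], [0.692300021648407, 0.055399999022483826], [0.590399980545044, 0.030799999833106995]]
```

View pics/jr_top.png

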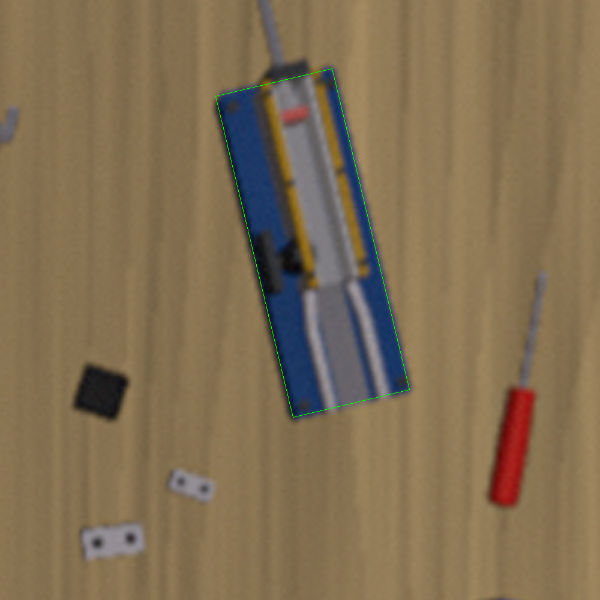

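View pics/jr_scene.png

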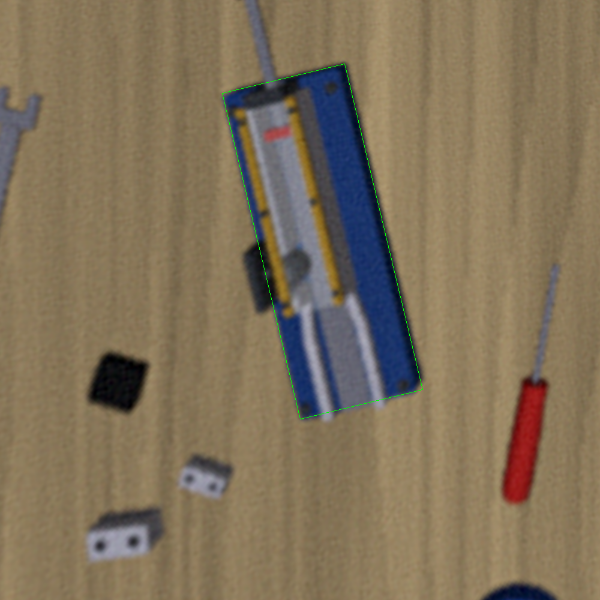

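View pics/br.png

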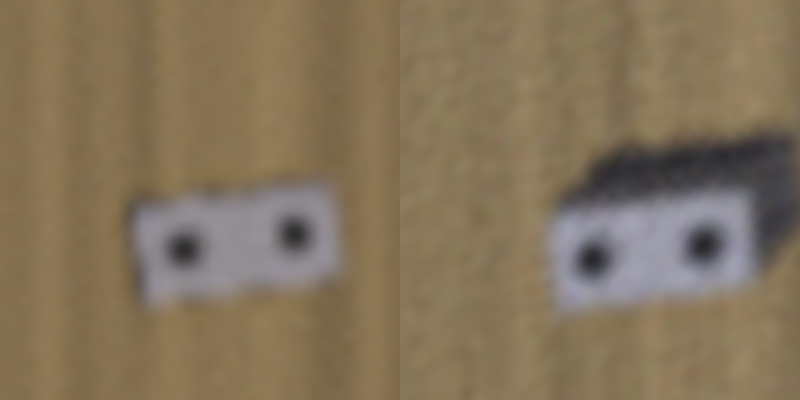

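Candidates for the block in the top view are two silver, two‑holed pieces, the larger at (345,232) and the smaller at (329,211). The black end cap at (303,237) is not one of them. I choose the larger: its top measures about 50x24 and z 30, against z 20 for the smaller. The crop above shows it at 7° yaw, centred near (0.436,-0.072). The stick lies in the tray with its handle at (428,211) and its tip at (423,137). The jig's bay is at (300,170), with the red stop visible under the guard.

Request:
arm_command:
  rows: [-38.2,8.3,40.9,0,6,0,1,-38.2,8.3,40.9,0,6,0,1,-38.2,8.3,40.9,0,6,0,1,-38.2,8.3,40.9,0,6,0,1,-38.2,8.3,40.9,0,6,0,1,-38.2,8.3,40.9,0,6,0,1,-38.2,8.3,40.9,0,6,0,1,-38.2,8.3,40.9,0,6,0,1,-38.2,8.3,40.9,0,6,0,1,-38.2,8.3,40.9,0,6,0,1,-38.2,8.3,40.9,0,6,0,1,-38.2,8.3,40.9,0,6,0,1]

```text
time: 2.05
ee_pos: [0.4005, -0.1241, 0.2306]
tcp_rot: [-89.9, -0.0, -83.1]
wrist_force: [1.2, -1.4, 0.6]
opening: 0.0852
```

Request:
arm_command:
  rows: [-4.8,1.05,4.2,0,0,0,1,-4.8,1.05,4.2,0,0,0,1,-4.8,1.05,4.2,0,0,0,1,-4.8,1.05,4.2,0,0,0,1]

```text
time: 2.38
ee_pos: [0.4359, -0.0724, 0.2197]
tcp_rot: [-90.1, 0.0, -82.9]
wrist_force: [0.0, -0.5, 0.5]
opening: 0.0857
```

Run:
```python
from h import *
for c in ["wrist","top","scene"]:
    d=imaging.camera(c); np.savez(f"{c}1.npz",**d); cv2.imwrite(f"pics/{c}1.png",d["pixels"])
o=sensors.get_obs(); print(o["time"],o["ee_pos"],o["tcp_rot"],o["wrist_force"],o["q"].round(1))
```

```text
2.5333 [ 0.43541397 -0.07408028  0.22033521] [-8.99838128e+01 -1.63426463e-02 -8.31158995e+01] [-0.81172033  0.7619589  -1.00950831] [ -9.7 -10.8 -14.3  86.5  -0.  163.5]
```

View pics/wrist1.png

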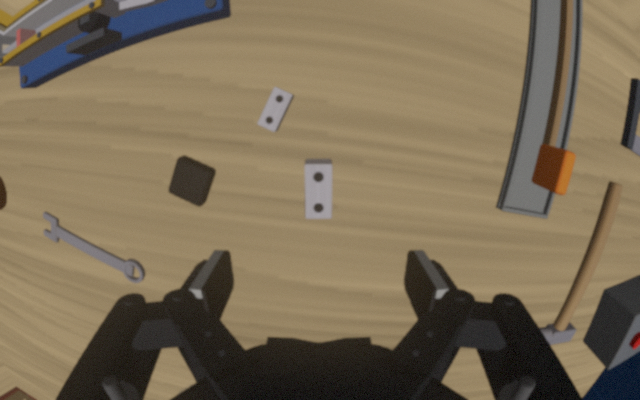

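View pics/top1.png

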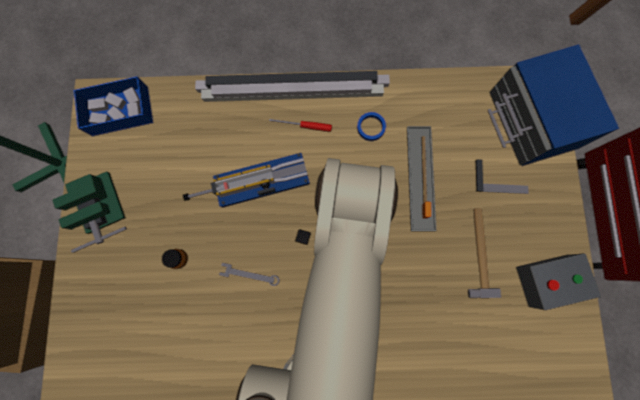

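View pics/scene1.png

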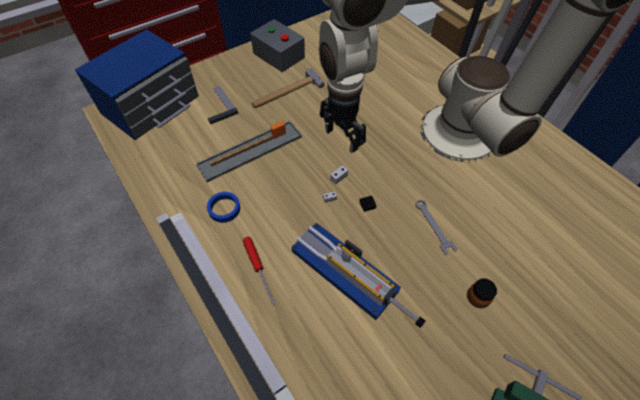

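```bash
cat >> h.py <<'E'
def wray(d,u,v,zw):
    K=d["camera_matrix"]; T=d["world_from_camera"]
    dx,dy=(u-K[0,2]),(v-K[1,2]); r=np.hypot(dx,dy)+1e-9; th=r/K[0,0]
    c=np.array([np.sin(th)*dx/r,-np.sin(th)*dy/r,-np.cos(th)])
    w=T[:3,:3]@c; o=T[:3,3]; return o+w*(zw-o[2])/w[2]
def wproj(d,P):
    K=d["camera_matrix"]; T=d["world_from_camera"]
    p=(np.atleast_2d(P)-T[:3,3])@T[:3,:3]; x,y,z=p[:,0],-p[:,1],-p[:,2]
    h=np.hypot(x,y)+1e-12; th=np.arctan2(h,z)
    return np.c_[K[0,2]+K[0,0]*th*x/h, K[1,2]+K[0,0]*th*y/h]
def wrect(d,cx,cy,yaw,zw,L,Wd,res=0.25):
    yaw=np.radians(yaw); e=np.array([np.cos(yaw),np.sin(yaw),0]); n=np.array([-e[1],e[0],0])
    a=np.arange(-L,L,res); b=np.arange(Wd,-Wd,-res); A,B=np.meshgrid(a,b)
    P=np.array([cx,cy,zw])+A[...,None]*e/1e3+B[...,None]*n/1e3
    m=wproj(d,P.reshape(-1,3)).reshape(A.shape+(2,)).astype(np.float32)
    return cv2.remap(d["pixels"],m[...,0],m[...,1],cv2.INTER_CUBIC)
E
python3 - <<'E'
from h import *
d=dict(np.load("wrist1.npz"))
print(np.round(d["world_from_camera"],4).tolist())
R=wrect(d,0.435,-0.072,7,0.03,40,40,0.2); cv2.imwrite("pics/wb.png",R)
g=cv2.cvtColor(R,cv2.COLOR_BGR2HSV); m=((g[...,1]<45)&(g[...,2]>120)).astype(np.uint8)
m=cv2.morphologyEx(m,cv2.MORPH_OPEN,np.ones((5,5)))
c=max(cv2.findContours(m,0,2)[0],key=cv2.contourArea); rr=cv2.minAreaRect(c); print(rr, "mm",np.array(rr[1])*.2, "local ctr",rr[0][0]*.2-40,40-rr[0][1]*.2)
# tip offset check: jaw positions
o=[0.43541397,-0.07408028,0.22033521]
print(wproj(d,np.array([o])+[0,0,-0.073]), d["z_map"][255,222])
R=wrect(d,0.49,-0.315,0,0.053,60,60,0.25); cv2.imwrite("pics/wh.png",R)
R=wrect(d,0.61,0.12,103,0.03,150,80,0.5); cv2.imwrite("pics/wj.png",R)
E
```

```text
[[0.1237, 0.9479, 0.2936, 0.5112], [-0.9923, 0.118, 0.0372, -0.064], [0.0006, -0.2959, 0.9552, 0.2899], [0.0, 0.0, 0.0, 1.0]]
((208.49998474121094, 206.49996948242188), (120.99998474121094, 252.99996948242188), 90.0) mm [24.19999695 50.5999939 ] local ctr 1.6999969482421875 -1.2999938964843807
[[319.47923575 257.10701545]] 0.13444008
```

View pics/wb.png

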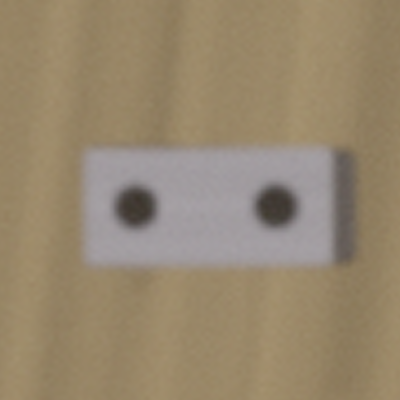

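View pics/wh.png

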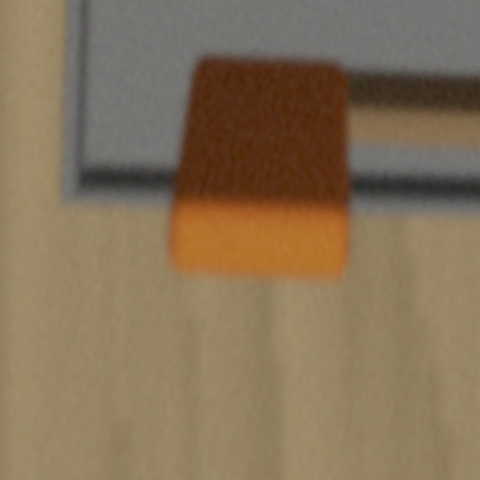

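View pics/wj.png

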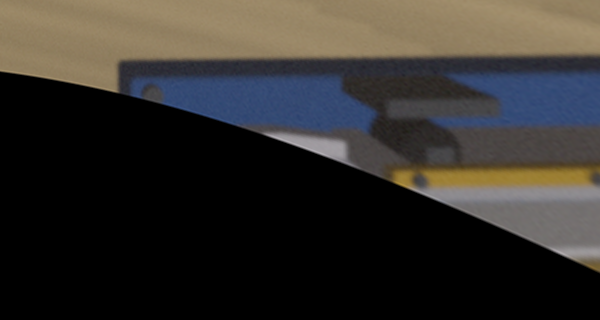

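Request:
arm_command:
  rows: [0,4,0.12,0,0,0,1,0,8,0.12,0,0,0,0.4,0,11.5,0.12,0,0,0,0,0,13.5,0.12,0,0,0,0,0,13.5,0.12,0,0,0,0,0,13.5,0.12,0,0,0,-1,0,13.5,0.12,0,0,0,-1,0,13.5,0.12,0,0,0,-1,0,13.5,0.12,0,0,0,-1,0,13.5,0.12,0,0,0,-1]
  force: 50

```text
time: 3.37
ee_pos: [0.4378, -0.0735, 0.0867]
tcp_rot: [-89.9, -0.1, -83.1]
wrist_force: [-1.0, -1.9, 7.6]
opening: 0.0225
```

Request:
arm_command:
  rows: [0,0,0,0,0,0,-1,0,-1,0,0,0,0,-1,0,-5,0,0,0,0,-1,0,-9,0,0,0,0,-1,0,-9,0,0,0,0,-1]

```text
time: 3.78
ee_pos: [0.4391, -0.0735, 0.1832]
tcp_rot: [-89.5, -0.2, -83.1]
wrist_force: [1.2, -0.8, 0.1]
opening: 0.0228
```

Run:
```python
from h import *
for c in ["wrist"]:
    d=imaging.camera(c); np.savez(f"{c}2.npz",**d); cv2.imwrite(f"pics/{c}2.png",d["pixels"])
o=sensors.get_obs(); print(o["time"],o["ee_pos"],o["tcp_rot"],o["wrist_force"],o["q"].round(1),o["opening"])
```

```text
3.8333 [ 0.43866606 -0.07342523  0.18004584] [-89.59214325  -0.11419181 -83.05256252] [ 0.26221486  0.09449656 -1.69280569] [ -9.5 -10.5 -18.5  81.6   0.  163.5] 0.02253889281446649
```

View pics/wrist2.png

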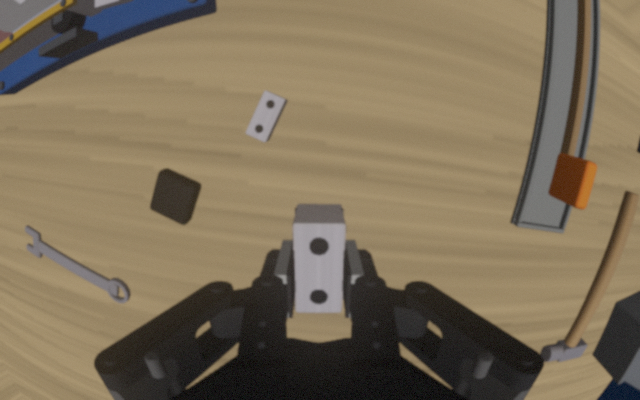

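Request:
arm_command:
  rows: [0,-2.5,1,0,-7,0,-1,-1,-2.5,3,0,-14,0,-1,-2,-2.5,5,0,-21,0,-1,-4,-2.5,7,0,-28,0,-1,-6,-2.5,10,0,-35,0,-1,-8,-2.5,13,0,-42,0,-1,-10,-2.5,16,0,-49,0,-1,-12,-2.5,19,0,-56,0,-1,-12.56,-2.5,20.8,0,-63,0,-1,-12.56,-2.5,20.8,0,-70,0,-1,-12.56,-2.5,20.8,0,-77,0,-1,-12.56,-2.5,20.8,0,-84,0,-1]

```text
time: 4.83
ee_pos: [0.6282, 0.0771, 0.1991]
tcp_rot: [-90.0, 0.1, 1.3]
wrist_force: [0.7, -0.5, -0.6]
opening: 0.0228
```

Request:
arm_command:
  rows: [0,0,0,0,-6.3,0,-1,0,0,0,0,-12.5,0,-1,0,0,0,0,-12.5,0,-1,0,0,0,0,-12.5,0,-1]

```text
time: 5.17
ee_pos: [0.628, 0.0767, 0.1997]
tcp_rot: [-90.0, 0.0, 13.3]
wrist_force: [0.2, 0.0, -1.1]
opening: 0.0228
```

Run:
```python
from h import *
for c in ["wrist","top","scene"]:
    d=imaging.camera(c); np.savez(f"{c}3.npz",**d); cv2.imwrite(f"pics/{c}3.png",d["pixels"])
o=sensors.get_obs(); print(o["time"],o["ee_pos"],o["tcp_rot"],o["wrist_force"],o["q"].round(1),o["opening"])
d=dict(np.load("wrist3.npz"))
R=wrect(d,0.613,0.14,103.5,0.03,150,60,0.4); cv2.imwrite("pics/wj3.png",R)
```

```text
5.3167 [0.62815112 0.07659559 0.19992347] [-8.99971748e+01  1.79951983e-02  1.32833528e+01] [ 0.73697125  1.01152617 -1.47787965] [ 7.  15.6 10.7 85.2  0.  83.7] 0.02330965307399459
```

View pics/wrist3.png

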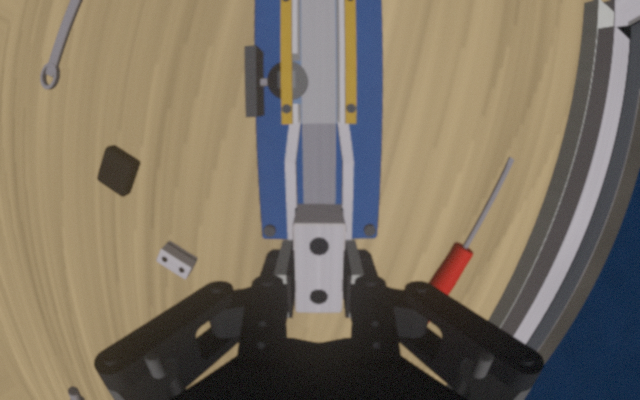

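View pics/wj3.png

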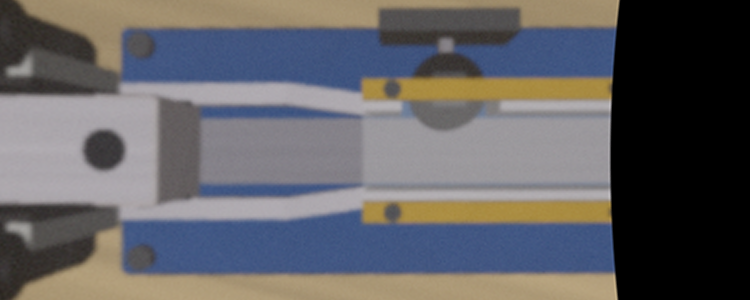

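Request:
arm_command:
  rows: [0,3,0.4,0,0,0,-1,0,6,0.4,0,0,0,-1,0,7.5,0.4,0,0,0,-1,0,7.9,0.4,0,0,0,-1,0,8.1,0.4,0,0,0,-1,0,8.1,0.4,0,0,0,-1]

```text
time: 5.82
ee_pos: [0.6276, 0.0805, 0.1198]
tcp_rot: [-90.0, -0.0, 13.4]
wrist_force: [0.3, -0.1, -0.5]
opening: 0.0227
```

Run:
```python
from h import *
for c in ["wrist","scene"]:
    d=imaging.camera(c); np.savez(f"{c}4.npz",**d); cv2.imwrite(f"pics/{c}4.png",d["pixels"])
crop(d,270,160,430,320,4,"pics/sc4.png")
o=sensors.get_obs(); print(o["time"],o["ee_pos"],o["tcp_rot"],o["wrist_force"],o["q"].round(1),o["opening"])
```

```text
5.9167 [0.62797018 0.08051613 0.1206884 ] [-90.01295111  -0.12575311  13.40927731] [-0.12035419  0.36771522 -0.3604921 ] [ 7.3 16.5  3.1 76.4  0.  83.9] 0.02279263862756341
```

View pics/wrist4.png

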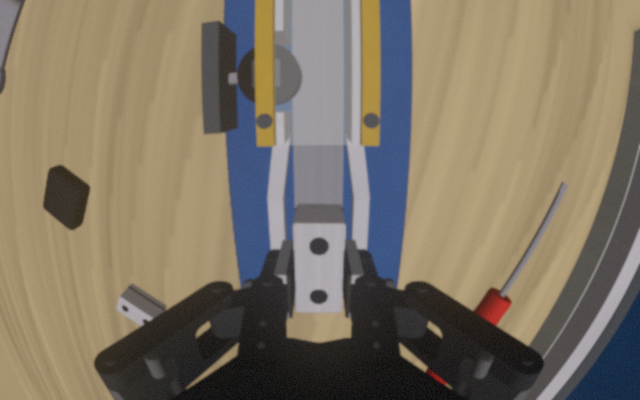

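View pics/sc4.png

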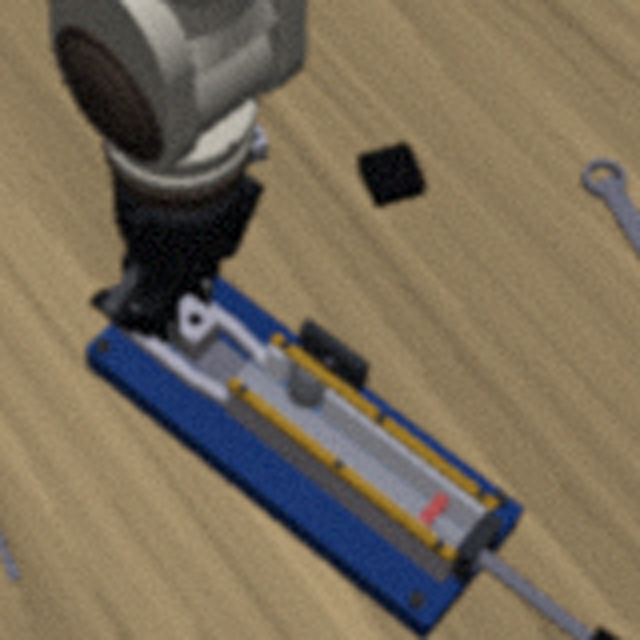

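Request:
arm_command:
  rows: [0,0.15,0,0,0,0,-1,0,0.3,0,0,0,0,-1,0,0.35,0,0,0,0,-1,0,0.35,0,0,0,0,-1]

```text
time: 6.25
ee_pos: [0.6278, 0.0805, 0.1168]
tcp_rot: [-90.0, -0.1, 13.4]
wrist_force: [-1.1, -1.2, 4.9]
opening: 0.0225
```

Request:
arm_command:
  rows: [0,0,0,0,0,0,-0.3,0,0,0,0,0,0,0,0,0,0,0,0,0,0,0,0,0,0,0,0,0,0,-1,0,0,0,0,0.1,0,-5,0,0,0,0,0.5,0,-9,0,0,0,0,1,0,-10,0,0,0,0,1]

```text
time: 6.92
ee_pos: [0.6285, 0.0806, 0.223]
tcp_rot: [-90.0, -0.5, 13.4]
wrist_force: [1.3, 0.1, -0.2]
opening: 0.0808
```

Run:
```python
from h import *
for c in ["wrist"]:
    d=imaging.camera(c); np.savez(f"{c}5.npz",**d); cv2.imwrite(f"pics/{c}5.png",d["pixels"])
o=sensors.get_obs(); print(o["time"],o["ee_pos"],o["tcp_rot"],o["wrist_force"],o["q"].round(1),o["opening"])
d=dict(np.load("wrist5.npz"))
R=wrect(d,0.6135,0.138,103.5,0.06,130,60,0.35); cv2.imwrite("pics/wj5.png",R)
R=wrect(d,0.6135,0.138,103.5,0.03,130,60,0.35); cv2.imwrite("pics/wj5b.png",R)
```

```text
6.9667 [0.6287476  0.08065941 0.2229213 ] [-90.05446234  -0.5072107   13.43942416] [-0.52345359 -0.36333255  1.84310229] [ 7.3 15.3 12.9 87.1  0.  83.9] 0.08555582577896155
```

View pics/wrist5.png

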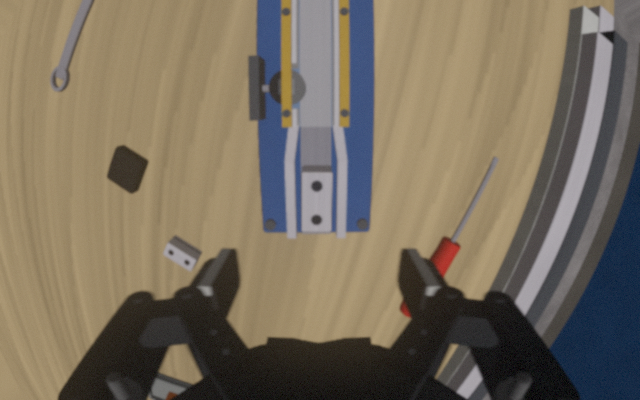

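View pics/wj5.png

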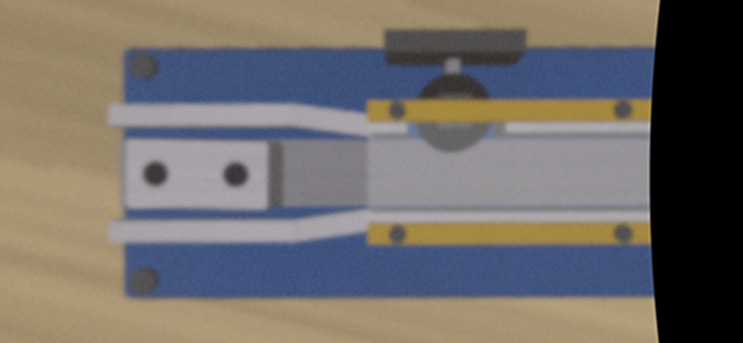

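View pics/wj5b.png

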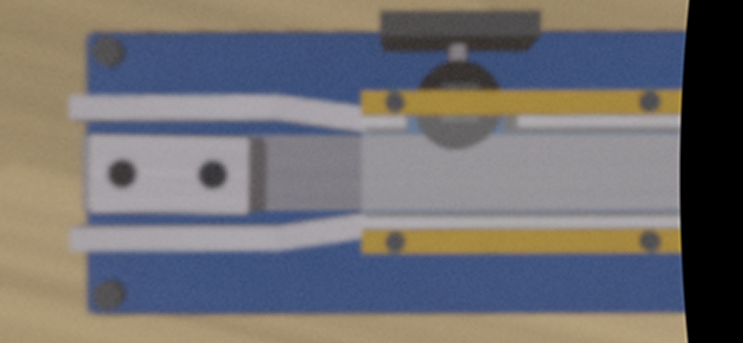

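Request:
arm_command:
  rows: [-2,0,-3,0,7,0,1,-4,0,-6,0,14,0,1,-6,0,-9,0,21,0,1,-8,0,-12,0,28,0,1,-10,0,-15,0,35,0,1,-12,0,-18,0,42,0,1,-14,0,-21,0,49,0,1,-16,0,-24,0,56,0,1,-18,0,-27,0,63,0,1,-20,0,-30,0,70,0,1,-22,0,-33,0,77,0,1,-22.4,0,-35.3,0,84,0,1]

```text
time: 7.97
ee_pos: [0.4893, -0.3175, 0.2163]
tcp_rot: [-90.0, -0.0, -71.0]
wrist_force: [-0.9, 0.9, -0.3]
opening: 0.0854
```

Request:
arm_command:
  rows: [0,0,0,0,7,0,1,0,0,0,0,14,0,1,0,0,0,0,18.4,0,1,0,0,0,0,18.4,0,1,0,0,0,0,18.4,0,1]

```text
time: 8.38
ee_pos: [0.4915, -0.3149, 0.2157]
tcp_rot: [-90.0, -0.0, -88.8]
wrist_force: [1.0, -0.2, -0.6]
opening: 0.0855
```

Run:
```python
from h import *
for c in ["wrist"]:
    d=imaging.camera(c); np.savez(f"{c}6.npz",**d); cv2.imwrite(f"pics/{c}6.png",d["pixels"])
o=sensors.get_obs(); print(o["time"],o["ee_pos"],o["tcp_rot"],o["wrist_force"],o["q"].round(1),o["opening"])
R=wrect(d,0.49,-0.315,0,0.053,60,60,0.25); cv2.imwrite("pics/wh6.png",R)
R=wrect(d,0.58,-0.315,0,0.015,180,60,0.5); cv2.imwrite("pics/wt6.png",R)
```

```text
8.4333 [ 0.49148271 -0.31484727  0.21574472] [-8.99914873e+01 -7.01038136e-03 -8.87838843e+01] [-0.05248196 -0.54336921 -0.07996834] [-32.6   8.7   4.4  85.7  -0.  146.1] 0.08544264096089534
```

View pics/wrist6.png

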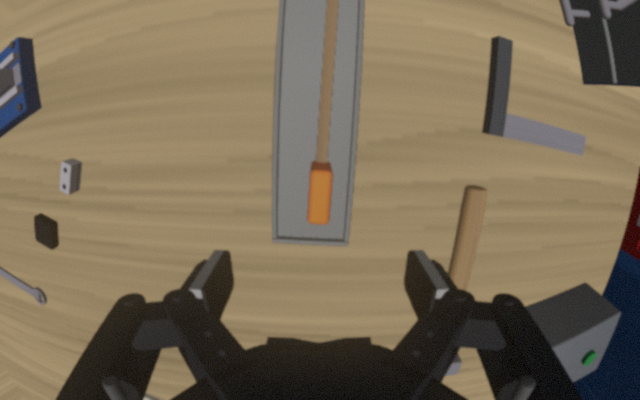

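View pics/wh6.png

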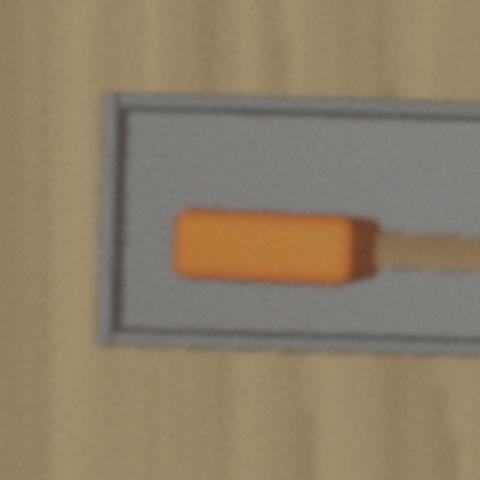

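View pics/wt6.png

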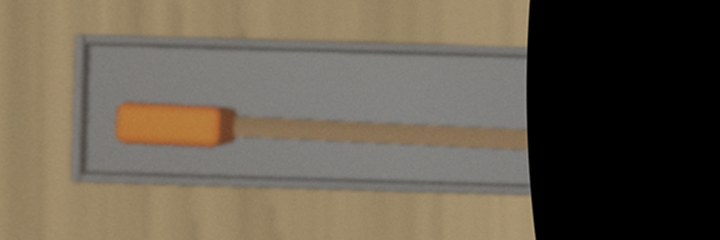

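Run:
```python
from h import *
d=dict(np.load("top0.npz")); s=dict(np.load("scene0.npz"))
a=ray(d,422.8,136.5,.019); b=ray(d,424.8,201.3,.019); v=a-b; print(a,b,np.degrees(np.arctan2(v[1],v[0])))
R=rect(d,0.60,-0.31,0,0.019,180,50,0.45); 
R2=rect(s,0.60,-0.31,0,0.019,180,50,0.45); cv2.imwrite("pics/st.png",np.vstack([R,R2]))
```

```text
[ 0.72453501 -0.32488865  0.019     ] [ 0.51991094 -0.31557472  0.019     ] -2.6061476125712653
```

View pics/st.png

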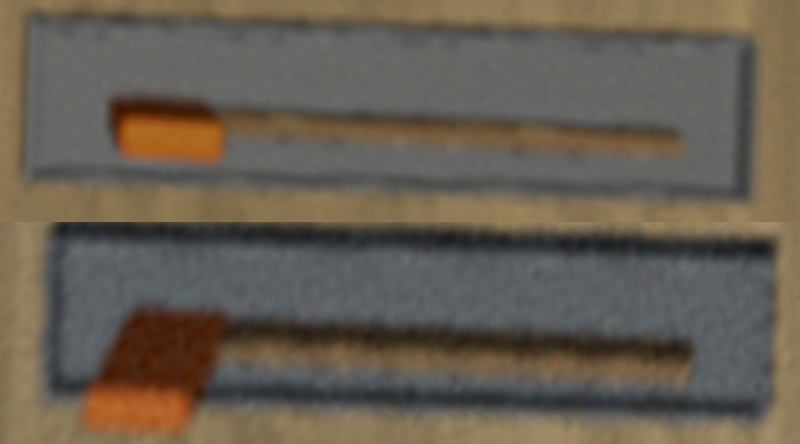

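Request:
arm_command:
  rows: [0.23,3.5,0.41,0,3.7,0,0.3,0.23,7,0.41,0,3.7,0,0,0.23,9.5,0.41,0,3.7,0,0,0.23,11.5,0.41,0,3.7,0,0,0.23,12.4,0.41,0,3.7,0,0,0.23,12.4,0.41,0,3.7,0,0,0.23,12.4,0.41,0,3.7,0,0]
  force: 30

```text
time: 9.02
ee_pos: [0.4958, -0.3171, 0.0923]
tcp_rot: [-90.0, -0.0, -92.6]
wrist_force: [0.3, 0.2, 0.5]
opening: 0.0429
```

Run:
```python
from h import *
for c in ["wrist"]:
    d=imaging.camera(c); np.savez(f"{c}7.npz",**d); cv2.imwrite(f"pics/{c}7.png",d["pixels"])
o=sensors.get_obs(); print(o["time"],o["ee_pos"],o["tcp_rot"],o["wrist_force"],o["q"].round(1),o["opening"])
```

```text
9.0667 [ 0.49618086 -0.31741865  0.09306848] [-8.99118810e+01 -5.20331222e-02 -9.26121018e+01] [-0.10120356  0.25852996  1.24637142] [-32.6  11.4  -6.2  72.3  -0.  150. ] 0.042622949136510456
```

View pics/wrist7.png

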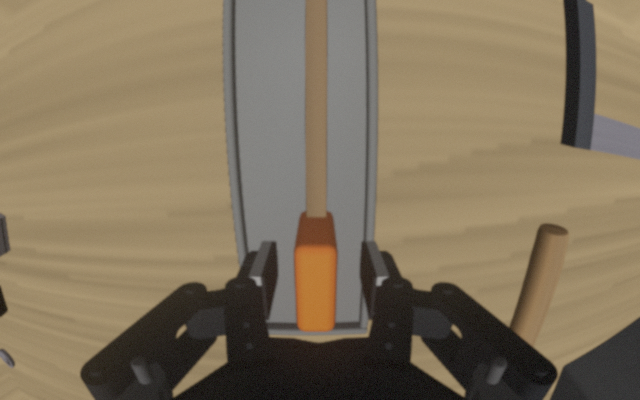

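Request:
arm_command:
  rows: [0,0,0,0,0,0,-0.5,0,0,0,0,0,0,-1,0,0,0,0,0,0,-1,0,0,0,0,0,0,-1,0,0,0,0,0,0,-1,0,-0.5,0,0,0,0,-1,0,-3,0,0,0,0,-1,0,-6,0,0,0,0,-1,0,-9,0,0,0,0,-1,0,-9,0,0,0,0,-1,0,-9,0,0,0,0,-1]
  force: 100

```text
time: 9.98
ee_pos: [0.4963, -0.3176, 0.1839]
tcp_rot: [-89.8, -0.1, -92.7]
wrist_force: [-0.0, -0.1, -2.0]
opening: 0.0164
```

Run:
```python
from h import *
for c in ["wrist","scene"]:
    d=imaging.camera(c); np.savez(f"{c}8.npz",**d); cv2.imwrite(f"pics/{c}8.png",d["pixels"])
o=sensors.get_obs(); print(o["time"],o["ee_pos"],o["tcp_rot"],o["wrist_force"],o["q"].round(1),o["opening"])
```

```text
10.0833 [ 0.49536064 -0.31699214  0.18081861] [-9.00478113e+01  2.64934752e-02 -9.26611688e+01] [-0.47146319  0.77957074 -0.93710242] [-32.6   9.5   1.5  82.   -0.  150. ] 0.016566536948478032
```

View pics/wrist8.png

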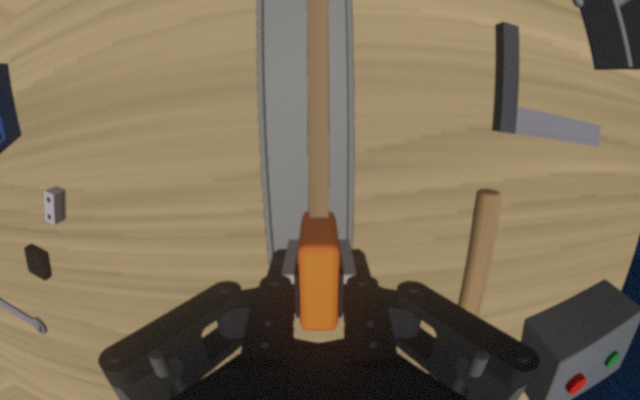

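View pics/scene8.png

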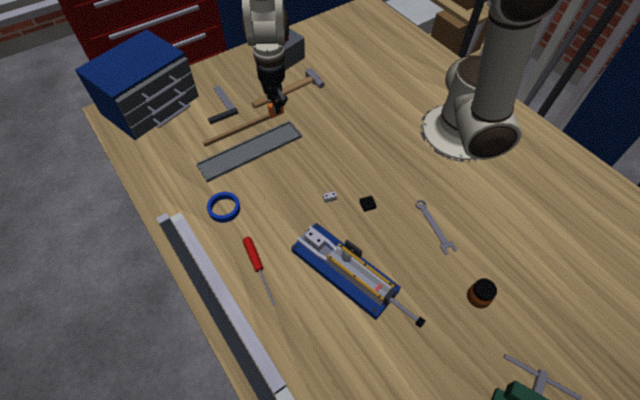

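Request:
arm_command:
  rows: [-1,0,1.2,0,-7,0,-1,-2,0,2.5,0,-14,0,-1,-3,0,3.7,0,-21,0,-1,-4,0,5,0,-28,0,-1,-5,0,6.2,0,-35,0,-1,-6,0,7.5,0,-42,0,-1,-7,0,8.7,0,-49,0,-1,-8,0,10,0,-56,0,-1,-9,0,11.2,0,-63,0,-1,-10,0,12.5,0,-70,0,-1,-11,0,13.7,0,-77,0,-1,-12,0,15,0,-84,0,-1]

```text
time: 11.08
ee_pos: [0.651, -0.2035, 0.1794]
tcp_rot: [-90.0, 0.2, -8.3]
wrist_force: [-0.5, 0.2, -1.5]
opening: 0.0168
```

Request:
arm_command:
  rows: [1.1,0,1,0,-7,0,-1,2.3,0,2,0,-14,0,-1,3.48,0,3.1,0,-20,0,-1,3.48,0,3.1,0,-22.15,0,-1,3.48,0,3.1,0,-22.15,0,-1,3.48,0,3.1,0,-22.15,0,-1]

```text
time: 11.58
ee_pos: [0.6896, -0.1787, 0.1798]
tcp_rot: [-89.9, 0.1, 13.4]
wrist_force: [0.1, 0.5, -1.6]
opening: 0.0166
```

Run:
```python
from h import *
for c in ["wrist","scene","top"]:
    d=imaging.camera(c); np.savez(f"{c}9.npz",**d); cv2.imwrite(f"pics/{c}9.png",d["pixels"])
    if c=="wrist": w=d
crop(d,220,120,380,240,4.5,"pics/topc9.png")
o=sensors.get_obs(); print(o["time"],o["ee_pos"],o["tcp_rot"],o["wrist_force"],o["q"].round(1),o["opening"])
cv2.imwrite("pics/wj9.png",wrect(w,0.6135,0.138,103.5,0.068,130,60,0.35))
```

```text
11.7333 [ 0.68959789 -0.17917526  0.1810285 ] [-8.99774730e+01  4.86078160e-02  1.33842902e+01] [ 0.32430092 -0.34074219 -1.15215779] [-14.6  27.3  23.8  86.6  -0.   62.1] 0.01682960852228392
```

View pics/wrist9.png

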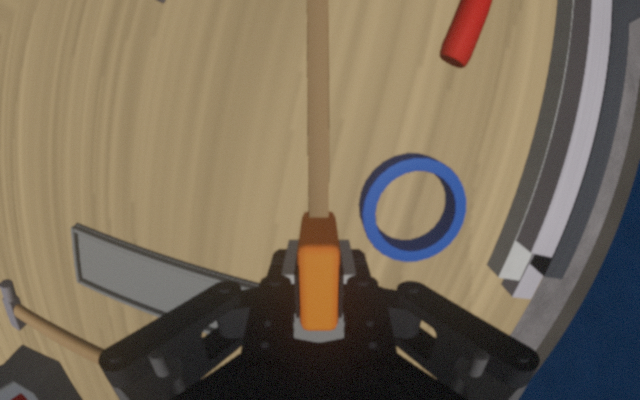

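View pics/topc9.png

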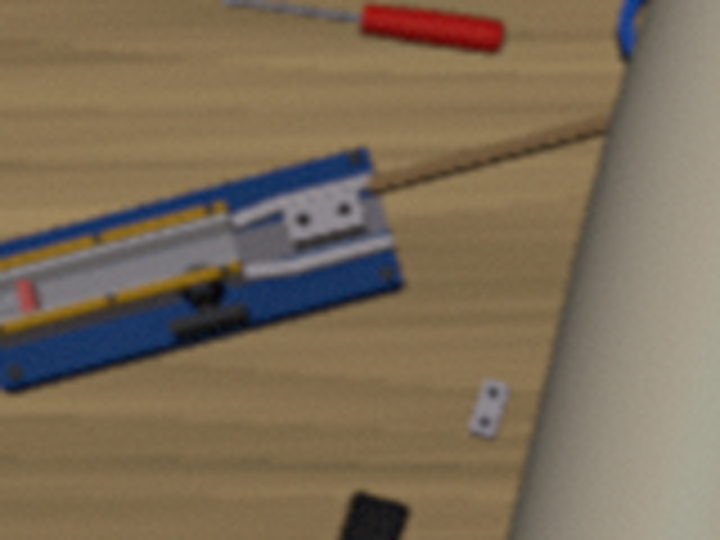

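View pics/scene9.png

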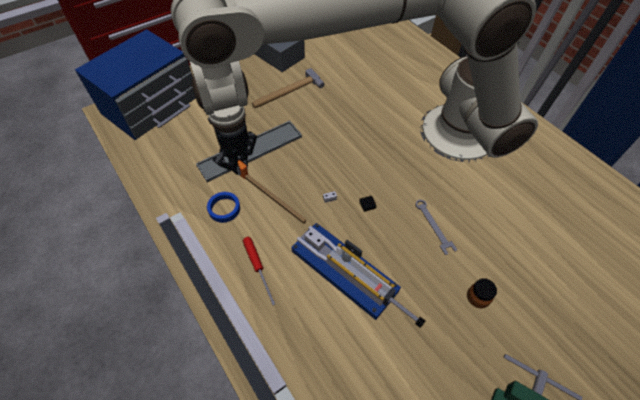

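View pics/wj9.png

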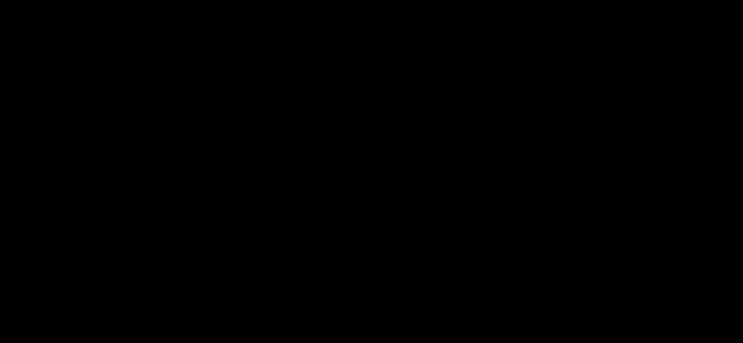

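Request:
arm_command:
  rows: [0,3,0,0,0,0,-1,0,5,0,0,0,0,-1,0,6,0,0,0,0,-1,0,6,0,0,0,0,-1]

```text
time: 12.07
ee_pos: [0.6888, -0.1788, 0.1187]
tcp_rot: [-89.9, 0.2, 13.4]
wrist_force: [-0.1, -0.2, -1.2]
opening: 0.0168
```

Run:
```python
from h import *
for c in ["scene","top"]:
    d=imaging.camera(c); np.savez(f"{c}10.npz",**d)
    cv2.imwrite(f"pics/r10_{c}.png",rect(d,0.6135-0.1*-0.2334,0.138-0.1*0.9724,103.5,0.046,130,45,0.35))
cv2.imwrite("pics/r10.png",np.vstack([cv2.imread(f"pics/r10_{c}.png") for c in("scene","top")]))
o=sensors.get_obs(); print(o["time"],o["ee_pos"],o["tcp_rot"],o["wrist_force"],o["q"].round(1),o["opening"])
```

```text
12.1667 [ 0.69000868 -0.17906752  0.12224196] [-9.00062954e+01 -9.15379847e-03  1.34514289e+01] [ 0.17194441 -0.09964644  0.20009906] [-14.5  27.7  17.9  80.2  -0.   62. ] 0.016833226563417715
```

View pics/r10.png

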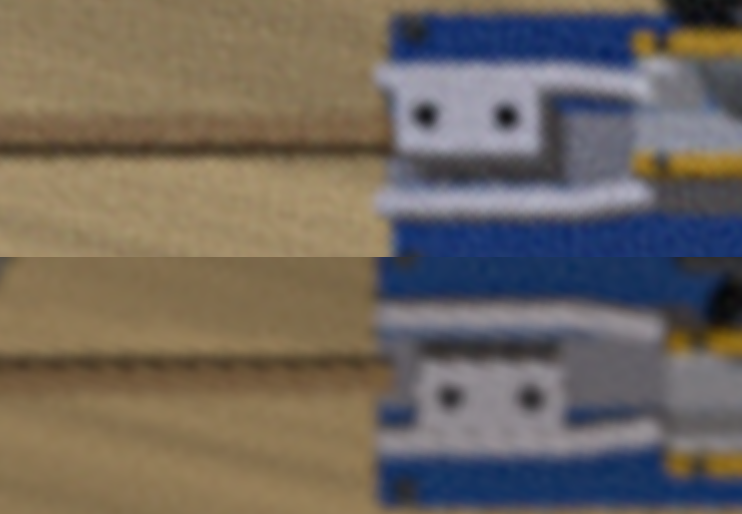

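Run:
```python
from h import *
L=[]
for c in ["scene","top"]:
    d=dict(np.load(f"{c}10.npz"))
    L.append(rect(d,0.6135+0.1*-0.2334,0.138+0.1*0.9724,103.5,0.045,110,40,0.3))
    W=cloud(d)
cv2.imwrite("pics/stop.png",np.vstack(L))
```

```text
(no output)
```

View pics/stop.png

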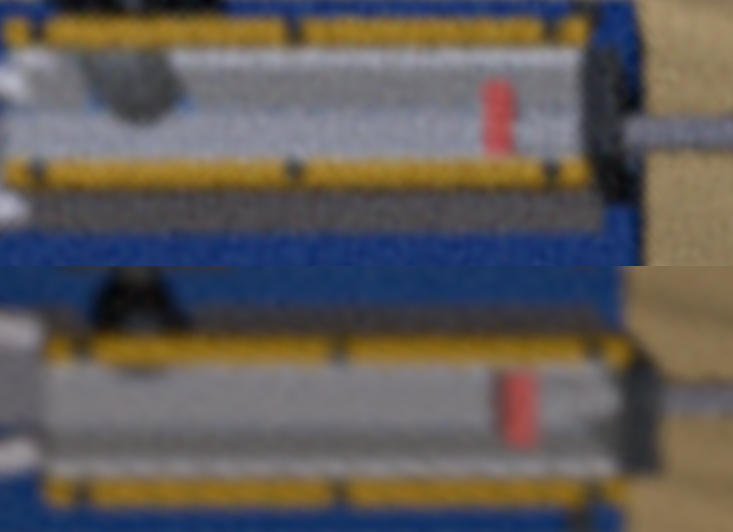

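Request:
arm_command:
  rows: [0.15,0.1,0.1,0,0,0,-1,0.15,0.15,0.5,0,0,0,-1,0.15,0.15,0.9,0,0,0,-1,0.15,0.15,1.3,0,0,0,-1,0.15,0.15,1.7,0,0,0,-1,0.15,0.15,2.1,0,0,0,-1,0.15,0.15,2.5,0,0,0,-1,0.15,0.15,2.5,0,0,0,-1]

```text
time: 12.83
ee_pos: [0.6856, -0.1532, 0.1202]
tcp_rot: [-90.0, -0.0, 13.5]
wrist_force: [0.6, 0.7, -0.8]
opening: 0.0168
```

Request:
arm_command:
  rows: [0,0,0.4,0,0,0,-1,0,0,0.8,0,0,0,-1,0,0,1.2,0,0,0,-1,0,0,1.6,0,0,0,-1,0,0,2.0,0,0,0,-1,0,0,2.4,0,0,0,-1,0,0,2.7,0,0,0,-1,0,0,2.7,0,0,0,-1]

```text
time: 13.5
ee_pos: [0.6793, -0.1272, 0.1201]
tcp_rot: [-90.0, 0.0, 13.5]
wrist_force: [0.2, 0.2, -1.3]
opening: 0.0163
```

Run:
```python
from h import *
L=[]
for c in ["scene","top"]:
    d=imaging.camera(c); np.savez(f"{c}11.npz",**d)
    L.append(rect(d,0.6135,0.138,103.5,0.045,120,40,0.3))
cv2.imwrite("pics/p11.png",np.vstack(L))
o=sensors.get_obs(); print(o["time"],o["ee_pos"],o["tcp_rot"],o["wrist_force"],o["opening"])
```

```text
13.6 [ 0.67940722 -0.12771506  0.12007111] [-8.99970316e+01 -3.17532577e-03  1.35042941e+01] [ 0.410113    0.70716515 -0.03294085] 0.016646165353281433
```

View pics/p11.png

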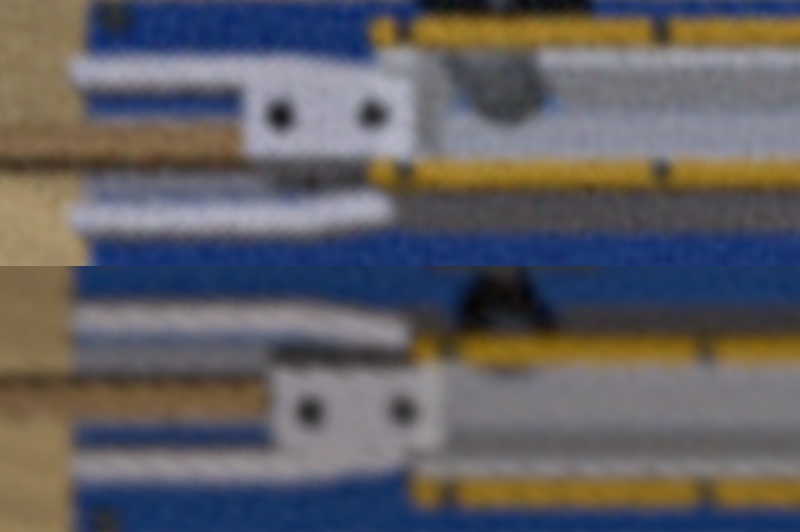

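Request:
arm_command:
  rows: [0,0,0.3,0,0,0,-1,0,0,0.6,0,0,0,-1,0,0,0.9,0,0,0,-1,0,0,1.2,0,0,0,-1,0,0,1.5,0,0,0,-1,0,0,1.8,0,0,0,-1,0,0,2.1,0,0,0,-1,0,0,2.4,0,0,0,-1]

```text
time: 14.27
ee_pos: [0.6739, -0.1048, 0.1203]
tcp_rot: [-90.1, -0.0, 13.5]
wrist_force: [1.2, -3.4, -1.0]
opening: 0.017
```

Run:
```python
from h import *
L=[]
for c in ["scene","top"]:
    d=imaging.camera(c)
    L.append(rect(d,0.6135,0.138,103.5,0.045,120,40,0.3))
cv2.imwrite("pics/p12.png",np.vstack(L))
o=sensors.get_obs(); print(o["time"],o["ee_pos"],o["tcp_rot"],o["wrist_force"],o["opening"])
```

```text
14.3667 [ 0.67378421 -0.10425052  0.12015883] [-9.00036398e+01 -9.63002595e-03  1.34972822e+01] [ 0.64906835 -1.85205258 -0.74593345] 0.01690423364378954
```

View pics/p12.png

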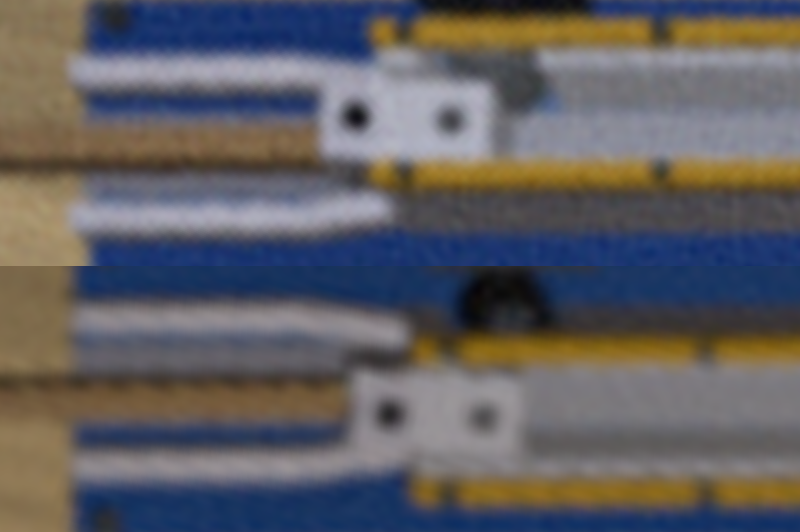

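Request:
arm_command:
  rows: [0,0,0.3,0,0,0,-1,0,0,0.6,0,0,0,-1,0,0,0.9,0,0,0,-1,0,0,1.2,0,0,0,-1,0,0,1.5,0,0,0,-1,0,0,1.8,0,0,0,-1,0,0,2.1,0,0,0,-1,0,0,2.4,0,0,0,-1,0,0,2.7,0,0,0,-1]

```text
time: 15.12
ee_pos: [0.6674, -0.078, 0.12]
tcp_rot: [-90.0, 0.0, 13.5]
wrist_force: [1.1, -2.4, -1.1]
opening: 0.017
```

Request:
arm_command:
  rows: [0,0,0.3,0,0,0,-1,0,0,0.6,0,0,0,-1,0,0,0.9,0,0,0,-1,0,0,1.2,0,0,0,-1,0,0,1.5,0,0,0,-1,0,0,1.8,0,0,0,-1,0,0,2.1,0,0,0,-1,0,0,2.4,0,0,0,-1]

```text
time: 15.78
ee_pos: [0.6618, -0.0546, 0.12]
tcp_rot: [-90.0, 0.0, 13.5]
wrist_force: [1.0, -1.3, -0.6]
opening: 0.0166
```

```bash
cat > look.py <<'E'
from h import *
import sys
L=[]
for c in ["scene","top"]:
    d=imaging.camera(c)
    L.append(rect(d,0.6135-.2334*.06,0.138+.9724*.06,103.5,0.045,120,40,0.3))
cv2.imwrite(sys.argv[1],np.vstack(L))
o=sensors.get_obs(); print(o["time"],o["ee_pos"],o["tcp_rot"],o["wrist_force"],o["opening"])
e=np.array([-.23345,.97237]); n=np.array([-.97237,-.23345]); p=o["ee_pos"][:2]-[.6135,.138]
print("jigx tip mm",(p@e)*1e3+235,"lat",(p@n)*1e3,"Ffeed",-o["wrist_force"][:2]@e)
E
python3 look.py pics/p13.png
```

```text
15.8833 [ 0.6616509  -0.05421251  0.11996038] [-8.99520765e+01  2.16292533e-02  1.35355868e+01] [ 0.39314349 -0.15997457 -1.77241287] 0.016709596923089504
jigx tip mm 36.857495202854324 lat -1.9484807353900846 Ffeed 0.24733381606303606
```

View pics/p13.png

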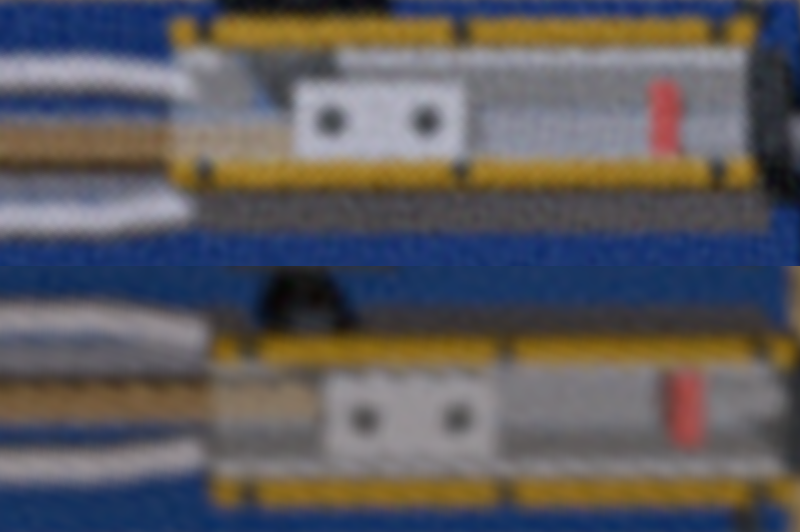

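Request:
arm_command:
  rows: [0,0,0.3,0,0,0,-1,0,0,0.6,0,0,0,-1,0,0,0.9,0,0,0,-1,0,0,1.2,0,0,0,-1,0,0,1.5,0,0,0,-1,0,0,1.8,0,0,0,-1,0,0,2.1,0,0,0,-1,0,0,2.4,0,0,0,-1,0,0,2.7,0,0,0,-1,0,0,3.0,0,0,0,-1,0,0,3.3,0,0,0,-1,0,0,3.6,0,0,0,-1]

```text
time: 16.88
ee_pos: [0.6535, -0.0197, 0.12]
tcp_rot: [-90.0, -0.0, 13.5]
wrist_force: [-0.2, -0.7, -0.7]
opening: 0.0169
```

```bash
python3 look.py pics/p14.png
```

```text
16.9833 [ 0.65345205 -0.01943974  0.12005502] [-8.99862454e+01 -2.51269428e-03  1.35118390e+01] [ 0.45110176 -0.04842534 -1.16852097] 0.016393680997814526
jigx tip mm 72.58351336186936 lat -2.093872138620688 Ffeed 0.15239704913965477
```

View pics/p14.png

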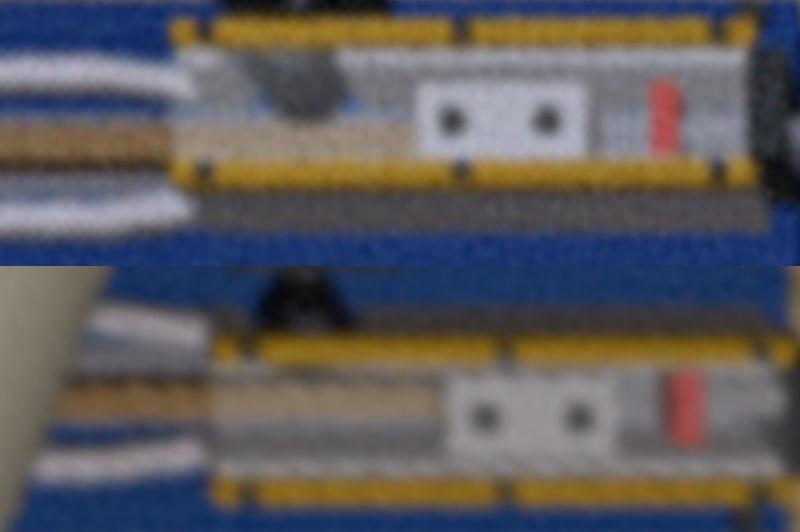

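Request:
arm_command:
  rows: [0,0,0.2,0,0,0,-1,0,0,0.4,0,0,0,-1,0,0,0.6,0,0,0,-1,0,0,0.8,0,0,0,-1,0,0,0.9,0,0,0,-1,0,0,1.0,0,0,0,-1,0,0,1.05,0,0,0,-1]

```text
time: 17.57
ee_pos: [0.6511, -0.0096, 0.12]
tcp_rot: [-90.0, -0.0, 13.5]
wrist_force: [-0.4, -1.3, -0.5]
opening: 0.0167
```

Request:
arm_command:
  rows: [0,0,0.05,0,0,0,-1,0,0,0.1,0,0,0,-1,0,0,0.15,0,0,0,-1]

```text
time: 17.82
ee_pos: [0.6507, -0.0083, 0.12]
tcp_rot: [-90.0, 0.0, 13.5]
wrist_force: [0.5, -0.6, -0.1]
opening: 0.0167
```

```bash
python3 look.py pics/p15.png
```

```text
17.9167 [ 0.65072413 -0.00826657  0.12001514] [-8.99953594e+01  1.38772597e-04  1.34861129e+01] [ 0.29978056  0.20666805 -1.35960944] 0.016534685465566457
jigx tip mm 84.08480196445146 lat -2.049700004684518 Ffeed -0.13097403453103126
```

View pics/p15.png

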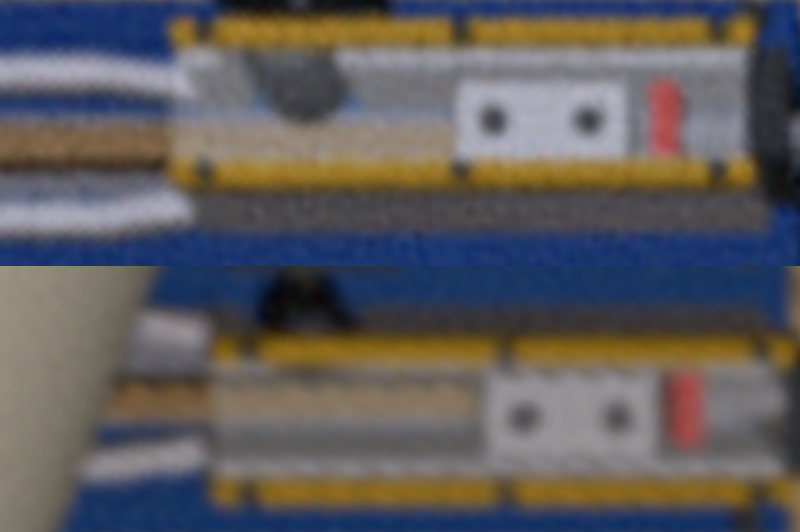

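Request:
arm_command:
  rows: [0,0,0.04,0,0,0,-1,0,0,0.08,0,0,0,-1,0,0,0.12,0,0,0,-1,0,0,0.16,0,0,0,-1,0,0,0.2,0,0,0,-1]

```text
time: 18.33
ee_pos: [0.6503, -0.0063, 0.12]
tcp_rot: [-90.0, -0.0, 13.5]
wrist_force: [-0.3, -1.5, -1.1]
opening: 0.0168
```

Request:
arm_command:
  rows: [0,0,0.04,0,0,0,-1,0,0,0.08,0,0,0,-1,0,0,0.12,0,0,0,-1]

```text
time: 18.58
ee_pos: [0.65, -0.0052, 0.12]
tcp_rot: [-90.0, -0.0, 13.5]
wrist_force: [0.7, -0.5, -1.1]
opening: 0.0166
```

Request:
arm_command:
  rows: [0,0,0.03,0,0,0,-1,0,0,0.06,0,0,0,-1,0,0,0.09,0,0,0,-1]

```text
time: 18.83
ee_pos: [0.6498, -0.0043, 0.12]
tcp_rot: [-90.0, -0.0, 13.5]
wrist_force: [0.0, -1.1, -0.7]
opening: 0.0166
```

Request:
arm_command:
  rows: [0,0,0.03,0,0,0,-1,0,0,0.06,0,0,0,-1,0,0,0.09,0,0,0,-1]

```text
time: 19.08
ee_pos: [0.6495, -0.0034, 0.12]
tcp_rot: [-90.0, 0.0, 13.5]
wrist_force: [-0.8, -1.1, -1.9]
opening: 0.0166
```

Request:
arm_command:
  rows: [0,0,0.03,0,0,0,-1,0,0,0.06,0,0,0,-1]

```text
time: 19.25
ee_pos: [0.6494, -0.0029, 0.12]
tcp_rot: [-90.0, 0.0, 13.5]
wrist_force: [0.4, -0.3, -0.9]
opening: 0.0166
```

```bash
python3 look.py pics/p16.png
```

```text
19.35 [ 0.64941375 -0.00280387  0.12004145] [-8.99969081e+01 -7.76955989e-04  1.34920040e+01] [-0.28439932 -0.30154383 -1.22267766] 0.016389483746861416
jigx tip mm 89.70247654902994 lat -2.0507943056515265 Ffeed 0.22681915724075008
```

View pics/p16.png

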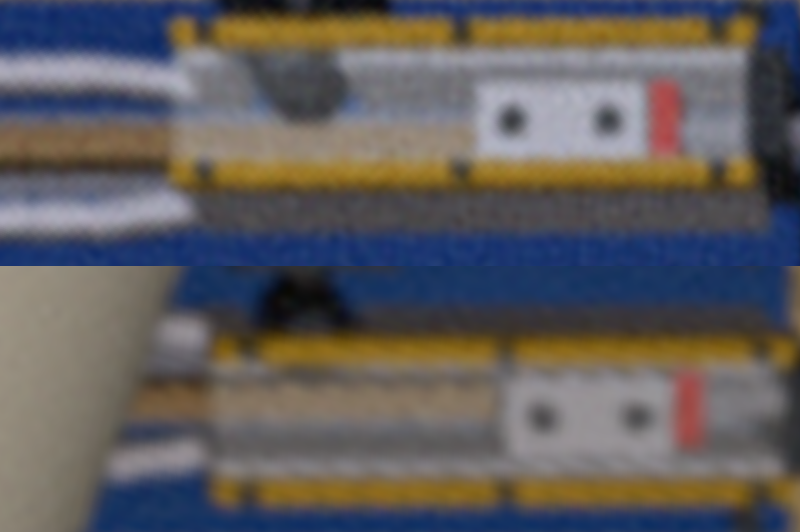

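Request:
arm_command:
  rows: [0,0,0.03,0,0,0,-1,0,0,0.06,0,0,0,-1]

```text
time: 19.52
ee_pos: [0.6493, -0.0023, 0.12]
tcp_rot: [-90.0, 0.0, 13.5]
wrist_force: [-0.5, 0.2, -1.3]
opening: 0.0166
```

Request:
arm_command:
  rows: [0,0,0.03,0,0,0,-1,0,0,0.06,0,0,0,-1]

```text
time: 19.68
ee_pos: [0.6491, -0.0018, 0.12]
tcp_rot: [-90.0, 0.0, 13.5]
wrist_force: [0.9, -2.2, -1.4]
opening: 0.0165
```

Request:
arm_command:
  rows: [0,0,0.03,0,0,0,-1,0,0,0.03,0,0,0,-1]

```text
time: 19.85
ee_pos: [0.6492, -0.0017, 0.1201]
tcp_rot: [-90.0, -0.0, 13.5]
wrist_force: [0.3, -4.2, 0.7]
opening: 0.0168
```

Request:
arm_command:
  rows: [0,0,0.03,0,0,0,-1,0,0,0.03,0,0,0,-1]

```text
time: 20.02
ee_pos: [0.6491, -0.0016, 0.1202]
tcp_rot: [-90.1, -0.0, 13.5]
wrist_force: [0.6, -5.2, -0.6]
opening: 0.0167
```

Request:
arm_command:
  rows: [0,0,0.03,0,0,0,-1,0,0,0.03,0,0,0,-1]

```text
time: 20.18
ee_pos: [0.6491, -0.0016, 0.1203]
tcp_rot: [-90.1, -0.0, 13.5]
wrist_force: [1.8, -7.0, 0.1]
opening: 0.0164
```

Request:
arm_command:
  rows: [0,0,0.03,0,0,0,-1,0,0,0.03,0,0,0,-1]

```text
time: 20.35
ee_pos: [0.6492, -0.0015, 0.1204]
tcp_rot: [-90.1, -0.0, 13.4]
wrist_force: [0.8, -8.9, -0.4]
opening: 0.0166
```

Request:
arm_command:
  rows: [0,0,0.03,0,0,0,-1,0,0,0.05,0,0,0,-1]

```text
time: 20.52
ee_pos: [0.6491, -0.0014, 0.1205]
tcp_rot: [-90.2, -0.0, 13.4]
wrist_force: [1.8, -11.5, 1.1]
opening: 0.0165
```

Request:
arm_command:
  rows: [0,0,0,0,0,0,-1,0,0,0,0,0,0,-1,0,0,0,0,0,0,-1,0,0,0,0,0,0,-1,0,0,0,0,0,0,-1,0,0,0,0,0,0,-1]

```text
time: 21.02
ee_pos: [0.6491, -0.0015, 0.1205]
tcp_rot: [-90.2, -0.0, 13.4]
wrist_force: [2.3, -9.4, 0.2]
opening: 0.0167
```

Request:
arm_command:
  rows: [0,0,0.03,0,0,0,-1,0,0,0.03,0,0,0,-1,0,0,0.03,0,0,0,-1,0,0,0.03,0,0,0,-1,0,0,0.03,0,0,0,-1,0,0,0.03,0,0,0,-1,0,0,0.03,0,0,0,-1,0,0,0.03,0,0,0,-1,0,0,0.03,0,0,0,-1,0,0,0.03,0,0,0,-1]

```text
time: 21.85
ee_pos: [0.6491, -0.0014, 0.1206]
tcp_rot: [-90.2, -0.0, 13.4]
wrist_force: [2.4, -11.2, 0.1]
opening: 0.0167
```

```bash
python3 look.py pics/p17.png
```

```text
21.95 [ 0.64910399 -0.00140709  0.12051242] [-9.01870331e+01 -3.26167034e-02  1.34074949e+01] [  2.35179314 -11.15108044   0.11450817] 0.01674975963261674
jigx tip mm 91.13297283555812 lat -2.0756613810042763 Ffeed 11.392002198880371
```

View pics/p17.png

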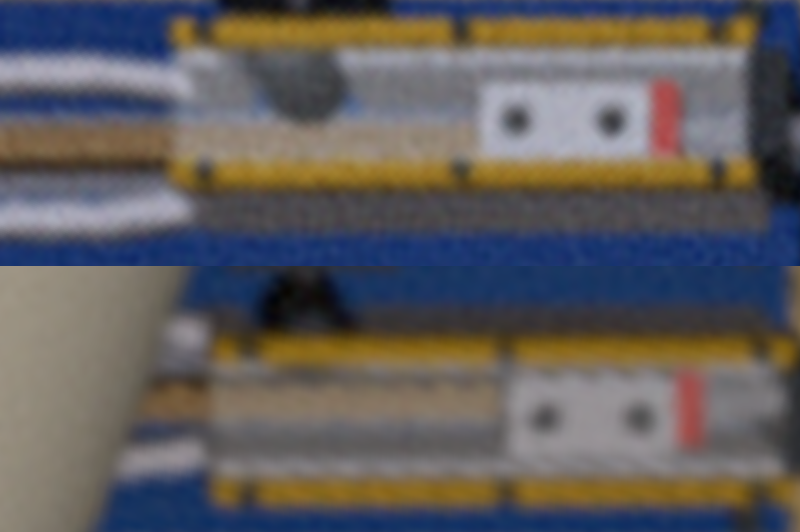

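Request:
arm_command:
  rows: [0,0,-0.3,0,0,0,-1,0,0,-1,0,0,0,-1,0,0,-2.5,0,0,0,-1,0,0,-4.5,0,0,0,-1,0,0,-6.5,0,0,0,-1,0,0,-8.5,0,0,0,-1,0,0,-10.5,0,0,0,-1,0,0,-12.5,0,0,0,-1,0,0,-14.5,0,0,0,-1,0,0,-16.5,0,0,0,-1,0,0,-18.5,0,0,0,-1,0,0,-19.3,0,0,0,-1]

```text
time: 22.95
ee_pos: [0.6938, -0.1907, 0.1195]
tcp_rot: [-90.0, 0.0, 13.4]
wrist_force: [-0.4, -0.3, -1.8]
opening: 0.0167
```

```bash
python3 look.py pics/p18.png
```

```text
23.05 [ 0.6935815  -0.18923161  0.11943224] [-8.99747998e+01  2.40025934e-02  1.33699351e+01] [ 0.28315975  0.54205905 -0.74374688] 0.01643433172046413
jigx tip mm -101.88522782526309 lat -1.4766261654322461 Ffeed -0.46097831431806446
```

View pics/p18.png

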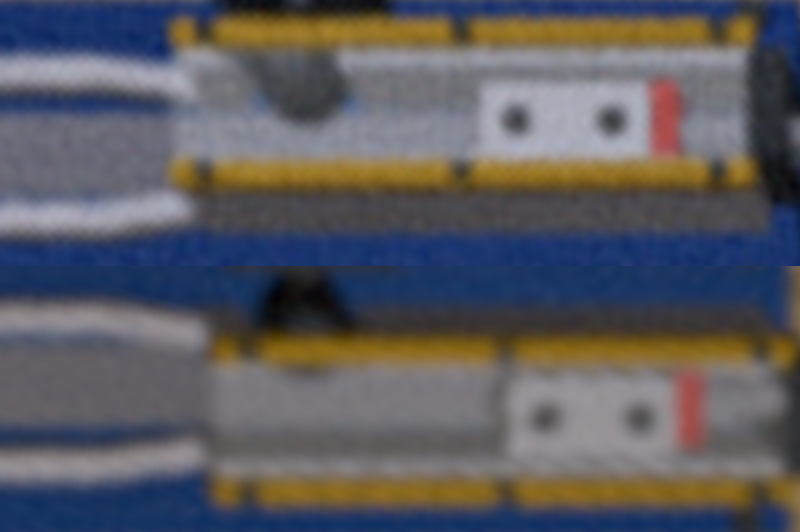

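Request:
arm_command:
  rows: [0,-3,0,0,0,0,-1,0,-6,0,0,0,0,-1,-1.5,-6.5,-0.5,0,7,0,-1,-3,-6.5,-1,0,14,0,-1,-4.5,-6.5,-1.5,0,21,0,-1,-6,-6.5,-2.1,0,28,0,-1,-7.5,-6.5,-2.6,0,35,0,-1,-9,-6.5,-3.1,0,42,0,-1,-10.5,-6.5,-3.7,0,49,0,-1,-12,-6.5,-4.2,0,56,0,-1,-13.5,-6.5,-4.7,0,63,0,-1,-15,-6.5,-5.2,0,70,0,-1]

```text
time: 24.05
ee_pos: [0.5593, -0.2722, 0.1851]
tcp_rot: [-90.0, 0.0, -56.8]
wrist_force: [0.6, -0.4, -1.3]
opening: 0.0167
```

Request:
arm_command:
  rows: [0,0,-1.5,0,7,0,-1,0,0,-3,0,14,0,-1,0,0,-4.5,0,21,0,-1,0,0,-6,0,28,0,-1,0,0,-7.7,0,35,0,-1,0,0,-7.7,0,36,0,-1,0,0,-7.7,0,36,0,-1,0,0,-7.7,0,36,0,-1]

```text
time: 24.72
ee_pos: [0.4961, -0.3147, 0.1852]
tcp_rot: [-90.0, 0.0, -92.3]
wrist_force: [-0.0, -0.2, -1.8]
opening: 0.0169
```

Run:
```python
from h import *
for c in ["wrist"]:
    d=imaging.camera(c); cv2.imwrite(f"pics/{c}19.png",d["pixels"])
o=sensors.get_obs(); print(o["time"],o["ee_pos"],o["tcp_rot"],o["wrist_force"],o["q"].round(1),o["opening"])
```

```text
24.7667 [ 0.49628547 -0.31470991  0.1851173 ] [-8.99788153e+01  1.15577162e-02 -9.23287483e+01] [-0.44058076 -0.66473347 -0.62639261] [-32.4   9.4   1.8  82.4   0.  149.9] 0.016662289675604427
```

View pics/wrist19.png

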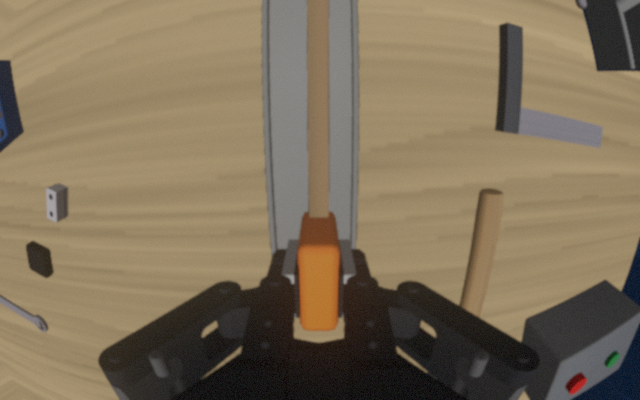

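Request:
arm_command:
  rows: [0,3,0,0,0,0,-1,0,6,0,0,0,0,-1,0,8,0,0,0,0,-1,0,8.8,0,0,0,0,-1,0,9.1,0,0,0,0,-1,0,9.25,0,0,0,0,-1,0,9.25,0,0,0,0,-1,0,9.25,0,0,0,0,-1]

```text
time: 25.43
ee_pos: [0.4965, -0.3154, 0.0935]
tcp_rot: [-89.9, -0.0, -92.4]
wrist_force: [1.0, 0.9, -1.6]
opening: 0.0167
```

Request:
arm_command:
  rows: [0,0.05,0,0,0,0,-1,0,0.1,0,0,0,0,-1,0,0.15,0,0,0,0,-1,0,0.15,0,0,0,0,-1]

```text
time: 25.77
ee_pos: [0.4964, -0.3154, 0.0933]
tcp_rot: [-89.9, -0.0, -92.5]
wrist_force: [-4.0, 3.4, 12.7]
opening: 0.0168
```

Request:
arm_command:
  rows: [0,-0.1,0,0,0,0,-1,0,-0.1,0,0,0,0,-0.4,0,-0.1,0,0,0,0,-0.1,0,-0.1,0,0,0,0,-0.1,0,-0.1,0,0,0,0,-0.1,0,-1.5,0,0,0,0,-0.1,0,-5,0,0,0,0,0.3,0,-9,0,0,0,0,1,0,-12,0,0,0,0,1,0,-12,0,0,0,0,1]

```text
time: 26.6
ee_pos: [0.4972, -0.3164, 0.2182]
tcp_rot: [-89.5, -0.3, -92.5]
wrist_force: [-0.0, -1.1, 1.3]
opening: 0.0838
```

```bash
python3 - <<'E'
from h import *
for c in ["wrist","scene","top"]:
    d=imaging.camera(c); cv2.imwrite(f"pics/{c}20.png",d["pixels"])
    if c=="wrist": cv2.imwrite("pics/wh20.png",wrect(d,0.49,-0.315,0,0.053,60,60,0.25))
o=sensors.get_obs(); print(o["time"],o["ee_pos"],o["tcp_rot"],o["wrist_force"],o["opening"])
E
python3 look.py pics/p20.png
```

```text
26.75 [ 0.49575534 -0.31550667  0.21077915] [-8.99980704e+01 -5.71544645e-04 -9.25133061e+01] [ 0.12058677  0.86456561 -0.49783588] 0.08563547812048804
26.85 [ 0.49532224 -0.31521951  0.20942023] [-9.01193574e+01  6.89022973e-02 -9.25136747e+01] [-0.13827491  0.18507103 -0.5945368 ] 0.08558266576302193
jigx tip mm -178.10845835834465 lat 220.7165993703037 Ffeed -0.21223779902777143
```

View pics/wrist20.png

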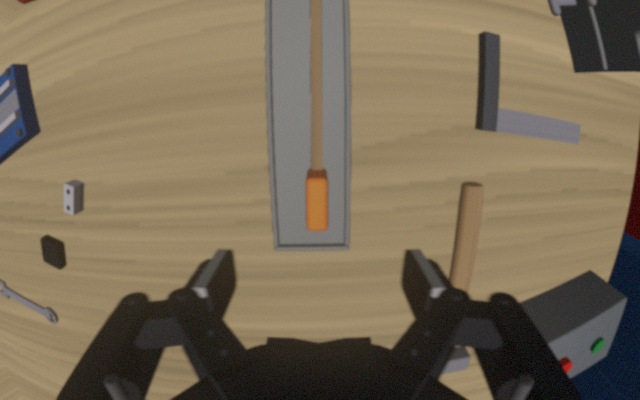

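View pics/scene20.png

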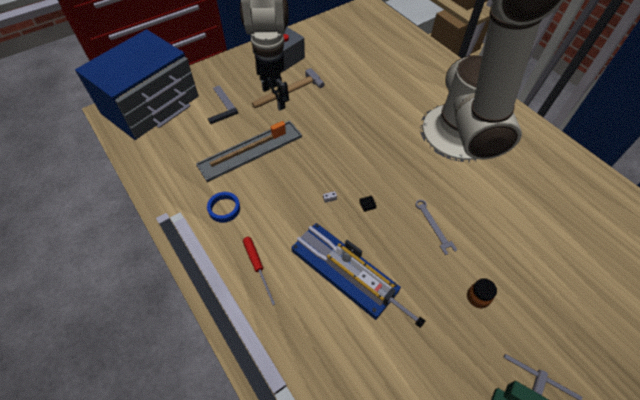

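View pics/p20.png

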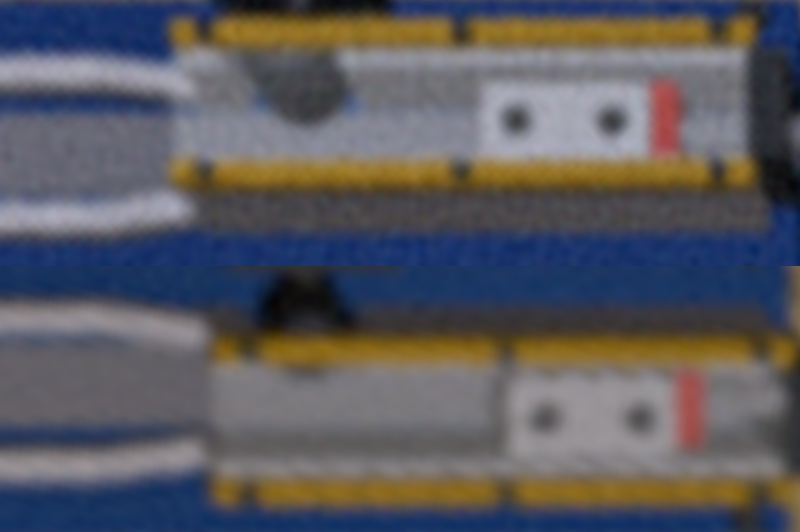

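The wrist view shows the stick flat in the tray with its handle upright at (317,200). In the rectified jig view the block is against the red stop (scene columns 650–682, as before), and the bystanders are where they started. The gripper is clear of everything.

```bash
python3 -c "
from h import *
print(bot.job_done())"
```

```text
the job is handed in; nothing more can be done
None
```

The job is done and handed in at about 27 s of the 72 s allowed.

- **Loading:** I picked the larger two-holed block, laid it lengthways in the bay, and let go of it.
- **Feeding:** I pushed it with the stick under the guard and past the roller, where I measured about 2–4 N of resistance. It met the stop with its near face at about jig x 140.
- **Pressing:** I held it there at about 10–11.5 N for roughly 1.5 s, below the 18 N at which the stop slides.
- **Returning the stick:** I drew it straight back and laid it in its tray. I pressed it down briefly with about 13 N as it touched the tray floor.

**Last checks:**
- **Block and stop:** the block is against the stop. The stop shows at the same image columns before and after pressing, which is good to about 0.5 mm.
- **Stick:** it lies flat in the tray, handle up, about 2 mm from where it started.
- **Bystanders and gripper:** the bystanders look unmoved, and the gripper is about 8 cm clear of the stick.

**Disagreements:** the top and scene cameras differed by about 4 mm. I relied on the wrist camera, which lay between them. The image estimate of the stop (about jig x 137) was about 3 mm short of where the block actually met it.

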